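Seat a round sample jar in the V-block of a jar reader and close its clamp

TASK

Take the blue-capped sample jar from the tray, stand it on the reader's stage and press it gently into the V-block until it bears on both faces, centred and upright; it is glass, so feel for the contact and never force it. Then slide the clamp up to the jar until its spring pad is pressed in about half way and holds it there, and let go. Leave everything else where it stands.

Things in the scene. Friction and masses are not known exactly. Their poses are not given: they have to be found in the camera images.
- jar_blue: the jar to measure: sealed upright amber glass jar with a blue ribbed cap and a paper band, about 120 g. Body 40 mm in diameter from the base up to 43 mm, short neck, cap 38 mm in diameter from 47 to 60 mm (its overall height). Origin: centre of its underside, z up. Stands in any of the tray's three places. A press of 5 to 10 N seats it in the V; over 20 N on a face may crack it
- tray: white plastic sample tray, fixed, 310 x 110 mm, floor 4 mm thick, rim 16 mm high; three jars stand in it 95 mm apart along its middle. Origin: centre of its underside, x along its length
- reader: the jar reader, fixed. Its frame: origin on the bench under the place of the seated jar, +x along the stage into the V-block, z up. Stage: flat aluminium plate, x from -155 to +50 mm, y from -50 to +50, top 12 mm above the bench. White housing: x from +50 to +270, y from -115 to +115, 157 mm high, with a paper slip up to 201 mm. The clamp runs along y = 0 on the -x side
- seat (a point): on the stage's top, where the centre of a jar's underside lies when the jar bears on both faces of the V; axes as the reader's. The black V-block round it is 34 mm high (top 46 mm above the bench), a 90 degree V open to -x, its mouth 48 mm wide at x = +4 mm; seen from above it spans y from -38 to +38, x from +4 to +50 mm
- face_left: grey urethane lining of the V face on the reader's +y side: fixed upright plate 26 x 34 x 5 mm at 45 degrees to the reader's x. Grippy (friction about 0.6 on glass): a jar pushed straight ahead against one face only wedges there instead of sliding to the middle, and the pusher then feels a force towards the middle. Origin: middle of its working face
- face_right: the same lining on the reader's -y side
- clamp (a joint): travel of the clamp carriage along the reader's +x, 0 = fully back, 0.080 m = fully forward; slides stiffly (about 8 N friction) and stays where it is left. Its spring pad touches a seated jar at about 0.070
- clamp_tab (a point): centre of the blue tab on top of the clamp carriage, by which it is pushed or pinched: 12 mm thick along the reader's x, 24 mm wide along y, 22 mm high (its top 70 mm above the bench, its foot 48). The carriage below, 40 mm wide, reaches 18 mm behind and 12 mm ahead of this point. The pad's face stands 32 mm ahead of this point and 23 mm lower
- clamp_pad (a joint): how far the clamp's spring pad (black, 20 mm across) is pressed in: 0 = free, 0.008 m = at its stop; about 1.2 N at first touch, 3.6 N half way, 6 N at the stop
- jar_white: a like jar with a white cap, in the tray; not to be moved
- jar_green: a like jar with a green cap, in the tray; not to be moved
- wash_bottle: white wash bottle with a red cap, 68 mm across, 185 mm high; not to be moved
- dropper: small amber dropper bottle, 28 mm across, 62 mm high; not to be moved
Not all that is in view belongs to the job. Leave any purple or red look-alike of the jar_blue alone.

How it is judged:
By the outcome, as a careful person would: the job done as asked, in the order asked, and still so for the second after the job is handed in, with the robot touching nothing.
It also fails if it takes over 69 s, if anything falls off the work surface, if the arm or the gripper's body presses on something with over 40 N, if the wrist force passes 120 N, or if a joint passes its speed limit or range.

ROBOT

A 6-joint arm with a two-finger parallel gripper is mounted at the origin on the work surface. World frame = base frame: x ahead of the robot, y to its left, z up, the work surface at z = 0. Lengths are in m, angles in rad, forces in N, time in s.
With the tool pointing down it reaches from about 0.3 to 0.775 m from the base axis. Payload 14.6 kg.
Tool frame: the origin (TCP) lies on the mounting face of the last link; the fingertips stand 199 mm ahead of it and the grasp point (between the pads) lies 180 mm ahead of it; z points along the fingers, y is the line along which they close (so a half turn about z gives the same grasp; the last joint's range is limited). The gripper opens to 94 mm and grips with 3 to 60 N. Pads are 16 mm wide; open, the fingers measure 119 mm over their backs; the gripper's body (75 mm by 177 mm) begins 78 mm behind the grasp point.
Start: joints at [-1.315, 0.3, 1.521, -0, 1.321, -0.067], TCP at [0.174, -0.522, 0.405] pointing down, gripper open.
Joint ranges: [-3.03, 3.03], [-0.79, 2.21], [0.23, 2.52], [-1.04, 4.18], [0, 3.07], [-2.55, 2.55]. Speed limits (rad/s): [2.22, 2.22, 2.57, 3.14, 3.14, 3.14].

INTERFACE

Orientations are given as [roll, pitch, yaw] about the fixed x, y, z axes, in that order (R = Rz(yaw) Ry(pitch) Rx(roll)).
In Python, from station import get_obs, camera, hand_in gives the robot as it stands.
- The arm moves only by the tool apply_moves, never from a script. Its argument "increments" is a list of rows, each an object of numbers: "tx", "ty", "tz": the shift along the tool's x, y, z as a fraction of full scale; "ax", "ay", "az": the turn, a rotation vector about the tool's x, y, z as a fraction of full scale. In form: [{"tx": .., "ty": .., "tz": .., "ax": .., "ay": .., "az": ..}, ...]. A call has 1 to 12 rows; each row shifts and turns the commanded pose from where the row before left it, along the tool's axes as they then stand; what a row does not reach is not made up. Full scale, the value 1, is 30 mm for a shift and 5 degrees for a turn. A row lasts 1/8 s, in which the tool goes at most 62.5 mm and 10.7 degrees, less where a joint would pass 70% of its speed; a pose out of reach is approached as far as the arm can. A call with a number of a shift or a turn outside -1 to 1 is refused whole. A call with a gripper value outside its range is refused whole. "jaw" is the closure, from 0 (fully open) to 1 (shut), set as the call begins (left out, the last holds). The fingers move at their own pace and stop on an object; "force" is the grip in N (left out, the last holds). Time passes only in rows, so rows that do not move let the fingers close. It gives the time, the measured TCP pose, the force, the opening and the grip force at its end, in the units of the state.
- get_obs(): the state, without advancing time (a new reading comes with each control period).
- camera(name): name is "scene" or "side" or "wrist"; returns a dict with "pixels" (480x640x3 uint8, red, green, blue), "camera_matrix" (3x3 intrinsics, pixels), "R" (3x3) and "t" (3): a world point X has camera coordinates R X + t; the wrist camera has in their place "T_tool_cam" (4x4, takes a point from camera to tool coordinates, whose origin is the TCP and whose axes are the flange's). Camera axes: x right, y down, z forward; pixel columns grow to the right and rows downward; lengths in m; the calibration is good to about 2 mm. A picture is of the moment at which its call begins: read the wrist's pose just before it. There is no depth.
- hand_in(): hands the job in; it is judged then, once.
The state is a dict: "time_s": time; "qpos": joint angles; "joint_vel": joint speeds; "tau": joint torques, N m; "ee_pos": TCP position; "eef_rot": TCP orientation; "force": force on the tool from outside, world axes, zero at the start; "moment": the same for the moment, N m; "grip_width": finger opening in m; "grip_force": force on a finger pad.
Only numpy, scipy, OpenCV 4.12 (cv2) and the standard library are available. Lean on these libraries where they do the work, as an engineer would, in place of code of your own. Each camera call takes 0.05 s, during which the arm holds its last target. There are 200 camera calls.

## Working session

There is one attempt and no reset: what is moved stays moved. The work goes in short steps, Python scripts to look and compute and a tool call to move; the robot and the scene stay as the last step left them, time stands still between calls to the robot, and variables do not carry over. Pictures are saved under pics/ and viewed, at most 10 in all, crops included, and the job is handed in when it is done.

Besides the shell and the picture viewer there is one more tool, called by a JSON object that holds its "fn" and its "kwargs", one argument or row to a line. apply_moves: Moves the arm, as the interface text tells. Its arguments: {"type":"object","properties":{"increments":{"type":"array"},"jaw":{"type":"number"},"force":{"type":"number"}},"required":["increments"]}

```bash
mkdir -p pics; ls; python3 - <<'E'
from station import get_obs, camera
import cv2,numpy as np,pickle
o=get_obs(); print(o)
d={}
for n in ["scene","side","wrist"]:
    c=camera(n); d[n]=c; print(n,{k:np.round(v,4).tolist() for k,v in c.items() if k!="pixels"})
    cv2.imwrite(f"pics/{n}0.png",c["pixels"][:,:,::-1])
pickle.dump((o,d),open("d0.pkl","wb"))
E
```

```text
pics
{'time_s': 0.0, 'qpos': array([-1.31462946e+00,  3.00460744e-01,  1.52158253e+00, -1.20382451e-05,
        1.32070335e+00, -6.66166880e-02]), 'joint_vel': array([-6.87133573e-05, -2.56334489e-04, -1.14983292e-03, -2.32617025e-03,
       -2.37059559e-03,  3.56818107e-05]), 'tau': array([ 1.82587155e-03, -5.31803691e+01, -3.52735949e+01,  7.08800275e-02,
        2.44013773e-02, -8.21089202e-05]), 'ee_pos': array([ 0.17444296, -0.52156584,  0.40409127]), 'eef_rot': array([-3.14044047e+00, -6.51822818e-05,  3.22786508e-01]), 'force': array([0.77206047, 0.09625558, 0.4903551 ]), 'moment': array([ 0.03213437, -0.00787056,  0.04012466]), 'grip_force': 0.0, 'grip_width': 0.09400472947981535}
scene {'camera_matrix': [[576.7867, 0.0, 312.1097], [0.0, 576.7867, 236.3793], [0.0, 0.0, 1.0]], 'R': [[-0.6693, 0.743, -0.006], [0.6209, 0.5549, -0.5537], [-0.4081, -0.3743, -0.8327]], 't': [0.2559, -0.3788, 1.4082]}
side {'camera_matrix': [[512.488, 0.0, 319.5644], [0.0, 512.488, 241.5139], [0.0, 0.0, 1.0]], 'R': [[-0.988, -0.1546, 0.0005], [-0.0937, 0.5961, -0.7974], [0.123, -0.7879, -0.6034]], 't': [0.5614, 0.0134, 1.1244]}
wrist {'camera_matrix': [[335.8232, 0.0, 318.7617], [0.0, 335.8232, 238.3126], [0.0, 0.0, 1.0]], 'T_tool_cam': [[0.0009, -0.9686, -0.2488, 0.0717], [1.0, 0.0005, 0.0018, -0.0009], [-0.0016, -0.2488, 0.9686, 0.0199], [0.0, 0.0, 0.0, 1.0]]}
```

View pics/scene0.png

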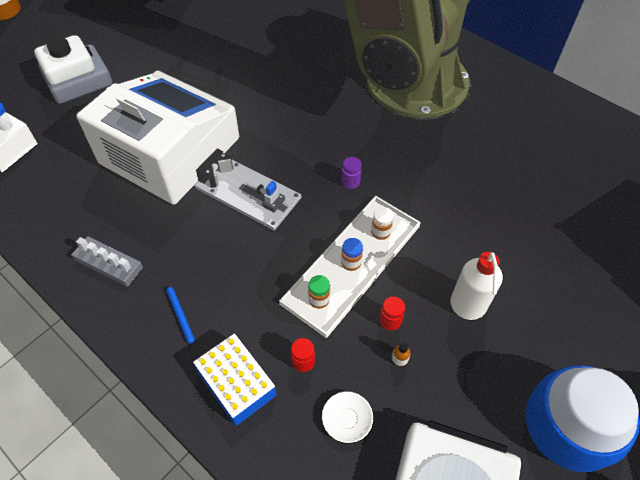

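View pics/side0.png

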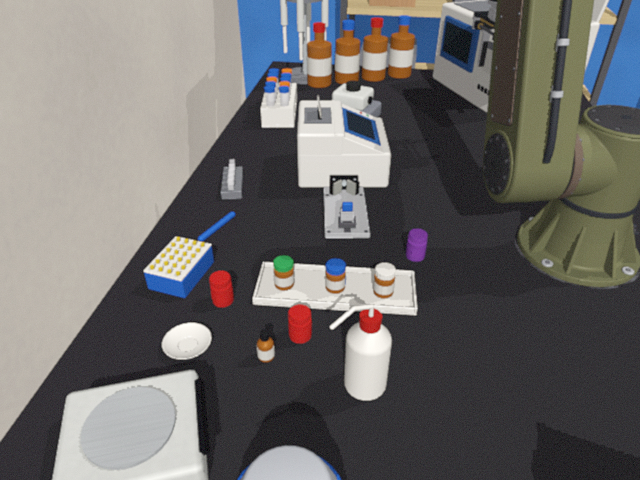

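The scene view shows the blue cap at (352,247), the clamp tab at (270,188), and the end corners of the stage at (300,195) and (273,228). In the side view the cap is at (336,268) and the tab at (347,207).

```bash
cat > h.py <<'E'
import numpy as np,cv2
from scipy.spatial.transform import Rotation as Ro
def pose(o):
    T=np.eye(4); T[:3,:3]=Ro.from_euler('xyz',o['eef_rot']).as_matrix(); T[:3,3]=o['ee_pos']; return T
def cam(c,o=None):
    "camera centre and R (world->cam)"
    if 'R' in c: R=np.array(c['R']); return -R.T@c['t'],R
    T=pose(o)@np.array(c['T_tool_cam']); return T[:3,3],T[:3,:3].T
def ray(c,uv,o=None):
    C,R=cam(c,o); d=R.T@np.linalg.inv(c['camera_matrix'])@[uv[0],uv[1],1]; return C,d/np.linalg.norm(d)
def onz(c,uv,z,o=None):
    C,d=ray(c,uv,o); return C+d*(z-C[2])/d[2]
def proj(c,X,o=None):
    C,R=cam(c,o); p=np.array(c['camera_matrix'])@R@(np.array(X)-C); return p[:2]/p[2]
def tri(r1,r2):
    A=np.c_[r1[1],-r2[1]]; s=np.linalg.lstsq(A,r2[0]-r1[0],rcond=None)[0]
    a,b=r1[0]+s[0]*r1[1],r2[0]+s[1]*r2[1]; return (a+b)/2,np.linalg.norm(a-b)
def blobs(img,lo,hi,amin=30):
    m=cv2.inRange(cv2.cvtColor(img,cv2.COLOR_RGB2HSV),np.array(lo),np.array(hi))
    n,l,s,c=cv2.connectedComponentsWithStats(m)
    return [(s[i,4],c[i].round(1),s[i,:4],l==i) for i in range(1,n) if s[i,4]>=amin]
E
python3 - <<'E'
from h import *; import pickle
o,d=pickle.load(open('d0.pkl','rb'))
for n in ['scene','side']:
    for b in blobs(d[n]['pixels'],(105,120,80),(125,255,255)):
        if b[0]<3000: print(n,b[:3])
S,D=d['scene'],d['side']
for nm,a,b in [('cap',(352,247),(336,268)),('tab',(270.5,188),(347,207)),('green',(319,285),(284,264)),('white',(382,216),(384,272)),('wash',(487,263),(371,321)),('purple',(352,160),(417,234))]:
    print(nm,tri(ray(S,a),ray(D,b)))
for p in [(300,195),(273,228)]: print('stage',onz(S,p,.012))
for p in [(325,236),(370,236)]: print('stage side',onz(D,p,.012))
for p in [(376,198),(420,223),(326,334),(280,302)]: print('tray',onz(S,p,.016))
C,d_=cam(S); print(C)
E
```

```text
scene (np.int32(570), array([174.5,  97.4]), array([130,  79,  85,  38], dtype=int32))
scene (np.int32(54), array([  1.8, 108.8]), array([  0, 102,   6,  14], dtype=int32))
scene (np.int32(101), array([270.6, 188. ]), array([266, 181,  10,  15], dtype=int32))
scene (np.int32(309), array([352.2, 247.3]), array([343, 238,  20,  20], dtype=int32))
scene (np.int32(495), array([180.1, 314.7]), array([166, 287,  29,  57], dtype=int32))
scene (np.int32(590), array([245.7, 403.9]), array([195, 366,  82,  60], dtype=int32))
side (np.int32(227), array([315. ,  15.8]), array([310,   1,  11,  39], dtype=int32))
side (np.int32(538), array([333.4,  24.5]), array([327,   0,  13,  65], dtype=int32))
side (np.int32(145), array([614.8,   5.4]), array([608,   0,  15,  15], dtype=int32))
side (np.int32(2726), array([624.7,  64.7]), array([597,   0,  43, 109], dtype=int32))
side (np.int32(1882), array([401. ,  31.4]), array([342,  15,  98,  48], dtype=int32))
side (np.int32(529), array([463.2,  44.6]), array([441,  16,  38,  56], dtype=int32))
side (np.int32(846), array([597.3,  55.9]), array([584,  25, 
[... 1069 characters left out ...]
60425326, 0.21702099, 0.0532069 ]), np.float64(3.7687373509291354e-05))
white (array([0.40991603, 0.20773573, 0.05223283]), np.float64(0.0032856534799265914))
wash (array([0.42440116, 0.42932645, 0.14169596]), np.float64(0.0007290317757400743))
purple (array([0.34668365, 0.07832082, 0.05863066]), np.float64(0.009674893016252935))
stage [0.45428625 0.03098233 0.012     ]
stage [0.55160144 0.04714414 0.012     ]
stage side [0.54681654 0.05905726 0.012     ]
stage side [0.44810355 0.04353278 0.012     ]
tray [0.35775069 0.15551204 0.016     ]
tray [0.34842252 0.26043395 0.016     ]
tray [0.654467   0.27847843 0.016     ]
tray [0.66314208 0.17374738 0.016     ]
[0.98107182 0.54715069 0.96438932]
```

{"fn": "apply_moves", "kwargs": {
  "increments": [
    {"az":-1,"tz":-0.2},
    {"az":-1,"tz":-0.2},
    {"az":-1,"tz":-0.2},
    {"az":-1,"tz":-0.2},
    {"az":-1,"tz":-0.2},
    {"az":-1,"tz":-0.2},
    {"az":-1,"tz":-0.2},
    {"az":-1,"tz":-0.2},
    {"az":-1,"tz":-0.2},
    {"az":-1,"tz":-0.2},
    {"az":-1},
    {"az":-1}
  ]
}}

```text
schema error: expected keys tx, ty, tz, ax, ay, az
```

{"fn": "apply_moves", "kwargs": {
  "increments": [
    {"az":-1},
    {"az":-1},
    {"az":-1},
    {"az":-1},
    {"tx":0.82,"ty":0.56},
    {"tx":0.82,"ty":0.56},
    {"tx":0.82,"ty":0.56},
    {"tx":0.82,"ty":0.56},
    {"tx":0.82,"ty":0.56},
    {"tx":0.82,"ty":0.56},
    {"tx":0.82,"ty":0.56},
    {"tx":0.82,"ty":0.56}
  ]
}}

```text
schema error: expected keys tx, ty, tz, ax, ay, az
```

{"fn": "apply_moves", "kwargs": {
  "increments": [
    {"tx":0.82,"ty":0.56},
    {"tx":0.82,"ty":0.56},
    {"tx":0.82,"ty":0.56},
    {"tx":0.82,"ty":0.56},
    {"tx":0.82,"ty":0.56},
    {"tx":0.82,"ty":0.56},
    {"tx":0.82,"ty":0.56},
    {"tx":0.82,"ty":0.56},
    {"tx":0.82,"ty":0.56},
    {"tx":0.82,"ty":0.56},
    {"tx":0.82,"ty":0.56},
    {"tx":0.82,"ty":0.56}
  ]
}}

```text
schema error: expected keys tx, ty, tz, ax, ay, az
```

{"fn": "apply_moves", "kwargs": {
  "increments": [
    {"tx":0.82,"ty":0.56},
    {"tx":0.4,"ty":0.3},
    {},
    {}
  ]
}}

```text
schema error: expected keys tx, ty, tz, ax, ay, az
```

```bash
cat > shot.py <<'E'
import sys,pickle; from h import *; from station import get_obs,camera
def shot(name,cams=('wrist',)):
    o=get_obs(); d={}
    for n in cams:
        d[n]=camera(n); cv2.imwrite(f'pics/{n}_{name}.png',d[n]['pixels'][:,:,::-1])
    pickle.dump((o,d),open(f'd_{name}.pkl','wb')); return o,d
E
python3 - <<'E'
from shot import *
o,d=shot('1'); print(o['ee_pos'],o['eef_rot'],o['force'],o['time_s'])
W=d['wrist']
for b in blobs(W['pixels'],(105,120,80),(125,255,255)):
    print(b[:3],onz(W,b[1],.06,o),onz(W,b[1],.07,o))
E
```

```text
[ 0.17447087 -0.52156476  0.40423854] [-3.14077517e+00 -6.56679639e-05  3.22804382e-01] [-0.05986534 -0.36677949 -0.67536707] 0.15
```

View pics/wrist_1.png

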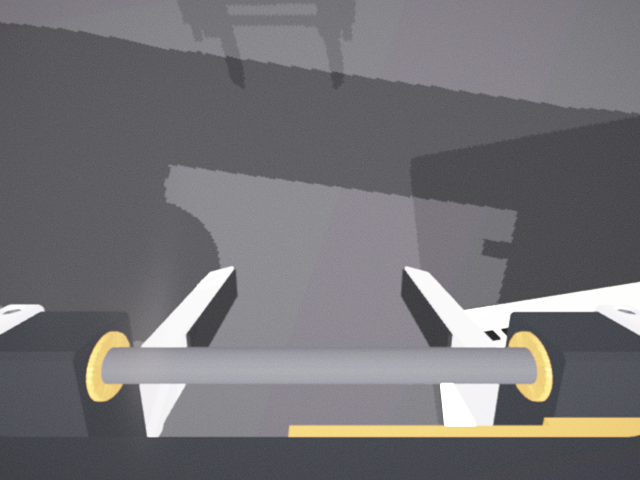

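The wrist camera looks along the tool's +x. Between the fingers it sees down to about row 345. Every row needs all six keys, so I'll resend the moves in that form.

{"fn": "apply_moves", "kwargs": {
  "increments": [
    {"tx":0,"ty":0,"tz":-0.2,"ax":0,"ay":0,"az":-1},
    {"tx":0,"ty":0,"tz":-0.2,"ax":0,"ay":0,"az":-1},
    {"tx":0,"ty":0,"tz":-0.2,"ax":0,"ay":0,"az":-1},
    {"tx":0,"ty":0,"tz":-0.2,"ax":0,"ay":0,"az":-1},
    {"tx":0,"ty":0,"tz":-0.2,"ax":0,"ay":0,"az":-1},
    {"tx":0,"ty":0,"tz":-0.2,"ax":0,"ay":0,"az":-1},
    {"tx":0,"ty":0,"tz":-0.2,"ax":0,"ay":0,"az":-1},
    {"tx":0,"ty":0,"tz":-0.2,"ax":0,"ay":0,"az":-1},
    {"tx":0,"ty":0,"tz":-0.2,"ax":0,"ay":0,"az":-1},
    {"tx":0,"ty":0,"tz":-0.2,"ax":0,"ay":0,"az":-1},
    {"tx":0,"ty":0,"tz":0,"ax":0,"ay":0,"az":-1},
    {"tx":0,"ty":0,"tz":0,"ax":0,"ay":0,"az":-1}
  ]
}}

```text
time_s: 1.7
ee_pos: [0.1745, -0.5216, 0.4645]
eef_rot: [-3.141, -0.0, 1.373]
force: [0.0, -0.1, 0.3]
grip_width: 0.0939
grip_force: 0.0
```

{"fn": "apply_moves", "kwargs": {
  "increments": [
    {"tx":0,"ty":0,"tz":0,"ax":0,"ay":0,"az":-1},
    {"tx":0,"ty":0,"tz":0,"ax":0,"ay":0,"az":-1},
    {"tx":0,"ty":0,"tz":0,"ax":0,"ay":0,"az":-1},
    {"tx":0,"ty":0,"tz":0,"ax":0,"ay":0,"az":-1},
    {"tx":0.79,"ty":0.62,"tz":0,"ax":0,"ay":0,"az":0},
    {"tx":0.79,"ty":0.62,"tz":0,"ax":0,"ay":0,"az":0},
    {"tx":0.79,"ty":0.62,"tz":0,"ax":0,"ay":0,"az":0},
    {"tx":0.79,"ty":0.62,"tz":0,"ax":0,"ay":0,"az":0},
    {"tx":0.79,"ty":0.62,"tz":0,"ax":0,"ay":0,"az":0},
    {"tx":0.79,"ty":0.62,"tz":0,"ax":0,"ay":0,"az":0},
    {"tx":0.79,"ty":0.62,"tz":0,"ax":0,"ay":0,"az":0},
    {"tx":0.79,"ty":0.62,"tz":0,"ax":0,"ay":0,"az":0}
  ]
}}

```text
time_s: 3.2
ee_pos: [0.294, -0.3112, 0.4646]
eef_rot: [3.142, -0.0, 1.719]
force: [-0.1, 0.6, 0.3]
grip_width: 0.0943
grip_force: 0.0
```

{"fn": "apply_moves", "kwargs": {
  "increments": [
    {"tx":0.79,"ty":0.62,"tz":0,"ax":0,"ay":0,"az":0},
    {"tx":0.79,"ty":0.62,"tz":0,"ax":0,"ay":0,"az":0},
    {"tx":0.79,"ty":0.62,"tz":0,"ax":0,"ay":0,"az":0},
    {"tx":0.79,"ty":0.62,"tz":0,"ax":0,"ay":0,"az":0},
    {"tx":0.79,"ty":0.62,"tz":0,"ax":0,"ay":0,"az":0},
    {"tx":0.79,"ty":0.62,"tz":0,"ax":0,"ay":0,"az":0},
    {"tx":0.79,"ty":0.62,"tz":0,"ax":0,"ay":0,"az":0},
    {"tx":0.79,"ty":0.62,"tz":0,"ax":0,"ay":0,"az":0},
    {"tx":0.79,"ty":0.62,"tz":0,"ax":0,"ay":0,"az":0},
    {"tx":0.79,"ty":0.62,"tz":0,"ax":0,"ay":0,"az":0},
    {"tx":0.79,"ty":0.62,"tz":0,"ax":0,"ay":0,"az":0},
    {"tx":0.79,"ty":0.62,"tz":0,"ax":0,"ay":0,"az":0}
  ]
}}

```text
time_s: 4.7
ee_pos: [0.4727, 0.0031, 0.4646]
eef_rot: [-3.141, -0.0, 1.719]
force: [-0.4, 0.5, 0.7]
grip_width: 0.0939
grip_force: 0.0
```

{"fn": "apply_moves", "kwargs": {
  "increments": [
    {"tx":0.79,"ty":0.62,"tz":0,"ax":0,"ay":0,"az":0},
    {"tx":0,"ty":0,"tz":0,"ax":0,"ay":0,"az":0},
    {"tx":0,"ty":0,"tz":0,"ax":0,"ay":0,"az":0}
  ]
}}

```text
time_s: 5.08
ee_pos: [0.487, 0.0279, 0.4645]
eef_rot: [-3.141, 0.0, 1.719]
force: [-0.0, -0.6, -0.6]
grip_width: 0.0942
grip_force: 0.0
```

```bash
python3 - <<'E'
from shot import *
o,d=shot('2'); print(o['ee_pos'],o['eef_rot'],o['force'],o['time_s'])
W=d['wrist']
for b in blobs(W['pixels'],(105,120,80),(125,255,255)):
    print(b[:3],onz(W,b[1],.06,o),onz(W,b[1],.07,o))
E
```

```text
[0.48702947 0.02794731 0.46449639] [-3.14113594e+00  7.76949342e-05  1.71914681e+00] [-0.03711699 -0.62894766 -0.61082176] 5.075
(np.int32(3001), array([598.4,  81.6]), array([559,  18,  81, 135], dtype=int32)) [0.75687139 0.21440604 0.06      ] [0.74956861 0.21142698 0.07      ]
(np.int32(1178), array([362.2,  44.3]), array([344,  24,  37,  42], dtype=int32)) [0.50403657 0.21220455 0.06      ] [0.50330728 0.20928272 0.07      ]
(np.int32(1243), array([555.1, 225.2]), array([522, 185,  67,  82], dtype=int32)) [0.76168607 0.05846017 0.06      ] [0.75425811 0.05953556 0.07      ]
(np.int32(245), array([331.5, 240.4]), array([322, 234,  20,  14], dtype=int32)) [0.50579552 0.00132288 0.06      ] [0.5050205  0.00388379 0.07      ]
(np.int32(417), array([271. , 427.9]), array([258, 417,  31,  20], dtype=int32)) [ 0.46540802 -0.27638045  0.06      ] [ 0.46568304 -0.26659948  0.07      ]
```

View pics/wrist_2.png

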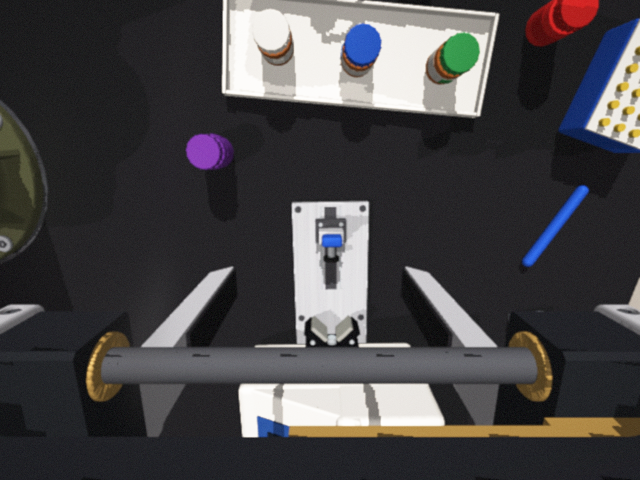

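The wrist view shows the tray at the top with the blue cap at (362,43). The stage spans columns 292–369 from row 203, with the tab at (332,240) and the V-block at (332,330).

```bash
python3 - <<'E'
from h import *; import pickle
o,d=pickle.load(open('d_2.pkl','rb')); W=d['wrist']; im=W['pixels']
g=cv2.cvtColor(im,cv2.COLOR_RGB2GRAY)
L=[];Rr=[]
for v in range(215,300,5):
    m=np.where(g[v,270:395]>110)[0]+270
    L.append(onz(W,(m[0]-.5,v),.012,o)[:2]); Rr.append(onz(W,(m[-1]+.5,v),.012,o)[:2])
top=[]
for u in range(300,364,4):
    m=np.where(g[190:230,u]>110)[0]+190; top.append(onz(W,(u,m[0]-.5),.012,o)[:2])
L,Rr,top=map(np.array,(L,Rr,top))
def fit(P):
    vx,vy,x,y=cv2.fitLine(P.astype(np.float32),cv2.DIST_HUBER,0,1e-4,1e-4).ravel(); return np.array([x,y]),np.array([vx,vy])
for n,P in (('L',L),('R',Rr),('top',top)):
    p,v=fit(P); print(n,p,v,np.degrees(np.arctan2(v[1],v[0])),np.abs((P-p)@[-v[1],v[0]]).max())
pl,vl=fit(L);pr,vr=fit(Rr);pt,vt=fit(top)
dirx=vl*np.sign(-vl[1])+vr*np.sign(-vr[1]); dirx/=np.linalg.norm(dirx)
n=np.array([-dirx[1],dirx[0]]); print('width',(pl-pr)@n, 'dir',dirx,'tool yaw wanted',np.arctan2(-dirx[1],-dirx[0]))
mid=(pl+pr)/2; e=mid+dirx*((pt-mid)@dirx); seat=e+.155*dirx
print('end',e,'seat',seat)
tab=onz(W,(331.5,238),.07,o)[:2]; print('tab in reader',(tab-seat)@dirx,(tab-seat)@n)
for b in blobs(im,(105,120,80),(125,255,255)):
    if 300<b[1][0]<400: print(b[2])
r=18.5; print('cap',onz(W,(362.2,42.8),.064,o))
# V faces check: project V mouth corners / block outline
for q in [(.004,.024,.046),(.004,-.024,.046),(.004,.038,.046),(.004,-.038,.046),(0,0,.012)]:
    print(q,proj(W,[*(seat+dirx*q[0]+n*q[1]),q[2]],o).round(1))
crop=cv2.resize(im[170:360,250:410],None,fx=3,fy=3,interpolation=cv2.INTER_CUBIC); cv2.imwrite('pics/c2.png',crop[:,:,::-1])
E
```

```text
L [ 0.46310213 -0.05047902] [ 0.16492753 -0.9863057 ] -80.50697 0.0006599800288869752
R [ 0.5611266  -0.02444827] [ 0.16244943 -0.98671687] -80.650894 0.0006508519919534061
top [0.50330806 0.04166555] [0.9854936  0.16971269] 9.771114 0.0007509858245599049
width -0.10096324 dir [ 0.16368861 -0.98651206] tool yaw wanted 1.7352248
end [0.49910054 0.0409674 ] seat [ 0.5244723  -0.11194196]
tab in reader -0.12030717094526878 -0.00021378891327536453
[344  24  37  42]
[322 234  20  14]
cap [0.50349701 0.21238577 0.064     ]
(0.004, 0.024, 0.046) [349.8 324.8]
(0.004, -0.024, 0.046) [313.3 325.3]
(0.004, 0.038, 0.046) [360.5 324.7]
(0.004, -0.038, 0.046) [302.6 325.5]
(0, 0, 0.012) [330.7 310.5]
```

View pics/c2.png

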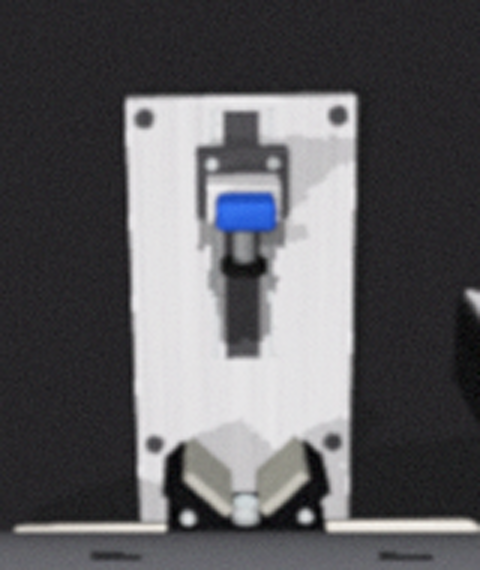

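Seat and yaw now agree with the V-block in the crop: it is centred at column 331 of the full image, and the working faces are visible from their foot up. Next I'll go above the jar.

{"fn": "apply_moves", "kwargs": {
  "increments": [
    {"tx":0,"ty":0,"tz":0,"ax":0,"ay":0,"az":-0.18},
    {"tx":0.75,"ty":0.194,"tz":0.54,"ax":0,"ay":0,"az":0},
    {"tx":0.75,"ty":0.194,"tz":0.54,"ax":0,"ay":0,"az":0},
    {"tx":0.75,"ty":0.194,"tz":0.54,"ax":0,"ay":0,"az":0},
    {"tx":0.75,"ty":0.194,"tz":0.54,"ax":0,"ay":0,"az":0},
    {"tx":0.75,"ty":0.194,"tz":0.54,"ax":0,"ay":0,"az":0},
    {"tx":0.75,"ty":0.194,"tz":0.54,"ax":0,"ay":0,"az":0},
    {"tx":0.75,"ty":0.194,"tz":0.54,"ax":0,"ay":0,"az":0},
    {"tx":0.75,"ty":0.194,"tz":0.54,"ax":0,"ay":0,"az":0},
    {"tx":0,"ty":0,"tz":0,"ax":0,"ay":0,"az":0},
    {"tx":0,"ty":0,"tz":0,"ax":0,"ay":0,"az":0}
  ]
}}

```text
time_s: 6.5
ee_pos: [0.5039, 0.2128, 0.3357]
eef_rot: [3.141, 0.0, 1.735]
force: [0.3, -0.8, 0.3]
grip_width: 0.0942
grip_force: 0.0
```

```bash
python3 - <<'E'
from shot import *
o,d=shot('3'); print(o['ee_pos'],o['eef_rot'],o['force'],o['time_s'])
W=d['wrist']
for b in blobs(W['pixels'],(105,120,60),(125,255,255),300):
    print(b[:3],onz(W,b[1],.064,o))
    cs,_=cv2.findContours(b[3].astype(np.uint8),cv2.RETR_EXTERNAL,cv2.CHAIN_APPROX_NONE); print(cv2.minEnclosingCircle(max(cs,key=len)), onz(W,cv2.minEnclosingCircle(max(cs,key=len))[0],.064,o))
E
```

```text
[0.50393357 0.21280504 0.33567032] [3.14097833e+00 6.25504974e-05 1.73465502e+00] [ 0.29080128 -0.75435332  0.33833319] 6.5
(np.int32(3785), array([613.5, 266.6]), array([569, 204,  71, 108], dtype=int32)) [0.73659158 0.23585036 0.064     ]
((604.5, 257.5), 63.65934753417969) [0.7267349  0.24186976 0.064     ]
(np.int32(1774), array([319.4, 246.6]), array([296, 223,  47,  48], dtype=int32)) [0.50414674 0.21391358 0.064     ]
((319.4215087890625, 246.3968048095703), 24.264650344848633) [0.5041362  0.21407866 0.064     ]
```

View pics/wrist_3.png

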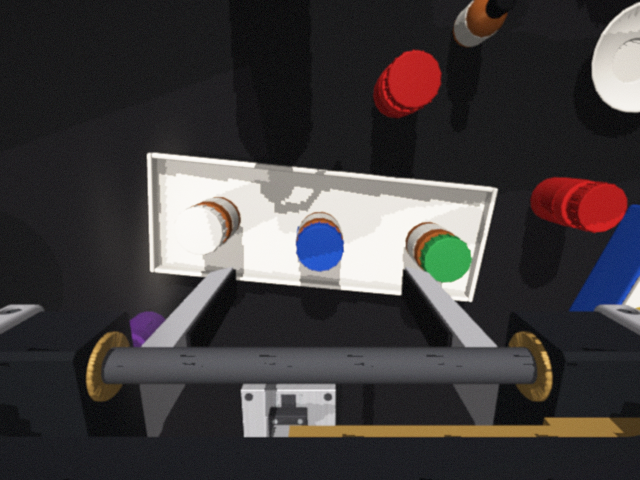

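The blue cap is at (319,247), which is 1 mm or less from under the grasp point. I'll descend and grip the cap.

{"fn": "apply_moves", "kwargs": {
  "increments": [
    {"tx":0.03,"ty":0.01,"tz":0.73,"ax":0,"ay":0,"az":0},
    {"tx":0,"ty":0,"tz":0.73,"ax":0,"ay":0,"az":0},
    {"tx":0,"ty":0,"tz":0.73,"ax":0,"ay":0,"az":0},
    {"tx":0,"ty":0,"tz":0.7,"ax":0,"ay":0,"az":0},
    {"tx":0,"ty":0,"tz":0,"ax":0,"ay":0,"az":0},
    {"tx":0,"ty":0,"tz":0,"ax":0,"ay":0,"az":0}
  ]
}}

```text
time_s: 7.3
ee_pos: [0.5043, 0.2142, 0.2496]
eef_rot: [3.14, -0.0, 1.734]
force: [-0.4, -0.4, -0.0]
grip_width: 0.0938
grip_force: 0.0
```

{"fn": "apply_moves", "kwargs": {
  "increments": [
    {"tx":0,"ty":0,"tz":0,"ax":0,"ay":0,"az":0},
    {"tx":0,"ty":0,"tz":0,"ax":0,"ay":0,"az":0},
    {"tx":0,"ty":0,"tz":0,"ax":0,"ay":0,"az":0},
    {"tx":0,"ty":0,"tz":0,"ax":0,"ay":0,"az":0},
    {"tx":0,"ty":0,"tz":0,"ax":0,"ay":0,"az":0},
    {"tx":0,"ty":0,"tz":0,"ax":0,"ay":0,"az":0}
  ],
  "jaw": 1,
  "force": 25
}}

```text
time_s: 8.05
ee_pos: [0.504, 0.2145, 0.2483]
eef_rot: [-3.142, 0.0, 1.735]
force: [-0.3, -0.3, -0.0]
grip_width: 0.0372
grip_force: 19.9
```

{"fn": "apply_moves", "kwargs": {
  "increments": [
    {"tx":0,"ty":0,"tz":-0.3,"ax":0,"ay":0,"az":0},
    {"tx":0,"ty":0,"tz":-1,"ax":0,"ay":0,"az":0},
    {"tx":0,"ty":0,"tz":-1,"ax":0,"ay":0,"az":0},
    {"tx":0,"ty":0,"tz":-1,"ax":0,"ay":0,"az":0},
    {"tx":-0.5,"ty":-0.05,"tz":0,"ax":0,"ay":0,"az":0},
    {"tx":-0.9,"ty":-0.1,"tz":0,"ax":0,"ay":0,"az":0},
    {"tx":-0.9,"ty":-0.1,"tz":0,"ax":0,"ay":0,"az":0},
    {"tx":-0.9,"ty":-0.1,"tz":0,"ax":0,"ay":0,"az":0},
    {"tx":-0.9,"ty":-0.1,"tz":0,"ax":0,"ay":0,"az":0},
    {"tx":-0.9,"ty":-0.1,"tz":0,"ax":0,"ay":0,"az":0},
    {"tx":-0.9,"ty":-0.1,"tz":0,"ax":0,"ay":0,"az":0},
    {"tx":-0.9,"ty":-0.1,"tz":0,"ax":0,"ay":0,"az":0}
  ]
}}

```text
time_s: 9.55
ee_pos: [0.5146, 0.0079, 0.346]
eef_rot: [-3.14, -0.0, 1.734]
force: [0.5, 0.1, -1.5]
grip_width: 0.0376
grip_force: 25.0
```

{"fn": "apply_moves", "kwargs": {
  "increments": [
    {"tx":-0.9,"ty":-0.1,"tz":0,"ax":0,"ay":0,"az":0},
    {"tx":-0.9,"ty":-0.1,"tz":0,"ax":0,"ay":0,"az":0},
    {"tx":-0.9,"ty":-0.1,"tz":0,"ax":0,"ay":0,"az":0},
    {"tx":-0.3,"ty":-0.05,"tz":0,"ax":0,"ay":0,"az":0},
    {"tx":0,"ty":0,"tz":0,"ax":0,"ay":0,"az":0},
    {"tx":0,"ty":0,"tz":0,"ax":0,"ay":0,"az":0},
    {"tx":0,"ty":0,"tz":0,"ax":0,"ay":0,"az":0}
  ]
}}

```text
time_s: 10.42
ee_pos: [0.5194, -0.0803, 0.3473]
eef_rot: [3.142, -0.0, 1.736]
force: [-0.8, 0.2, -1.3]
grip_width: 0.0375
grip_force: 25.0
```

```bash
cat > rd.py <<'E'
import numpy as np
from station import get_obs
seat=np.array([.5245,-.1119]); ex=np.array([.1637,-.9865]); ey=np.array([.9865,.1637])
def rd():
    o=get_obs(); p=o['ee_pos'][:2]-seat; f=o['force'][:2]
    print('t %.2f'%o['time_s'],'reader xy mm',np.round([p@ex*1e3,p@ey*1e3],2),'z %.2f'%(o['ee_pos'][2]*1e3),'F',np.round([f@ex,f@ey,o['force'][2]],2),'rot',np.round(o['eef_rot'],4),'w %.1f g %.1f'%(o['grip_width']*1e3,o['grip_force']))
E
python3 - <<'E'
from rd import *; rd()
from shot import *
o,d=shot('4',('wrist','side','scene'))
a=d['side']['pixels'][130:250,290:400]; b=d['scene']['pixels'][110:240,170:320]
cv2.imwrite('pics/c4.png',np.hstack([cv2.resize(a,(380,414)),cv2.resize(b,(420,414))])[:,:,::-1])
E
```

```text
t 10.43 reader xy mm [-32.02   0.13] z 347.31 F [-0.33 -0.79 -1.26] rot [ 3.1416e+00 -1.0000e-04  1.7357e+00] w 37.5 g 25.0
```

View pics/c4.png

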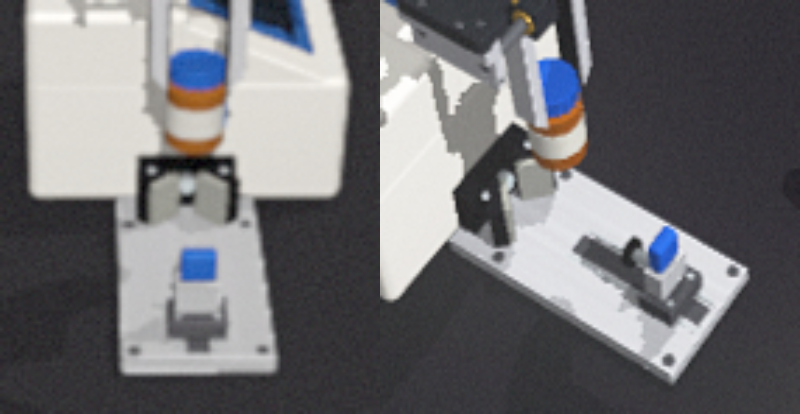

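The jar hangs upright in the gripper over the stage, in line with the V. I'll lower it to just above the stage, then feel down for contact.

{"fn": "apply_moves", "kwargs": {
  "increments": [
    {"tx":0,"ty":0,"tz":0.8,"ax":0,"ay":0,"az":0},
    {"tx":0,"ty":0,"tz":0.9,"ax":0,"ay":0,"az":0},
    {"tx":0,"ty":0,"tz":0.8,"ax":0,"ay":0,"az":0},
    {"tx":0,"ty":0,"tz":0.4,"ax":0,"ay":0,"az":0},
    {"tx":0,"ty":0,"tz":0,"ax":0,"ay":0,"az":0},
    {"tx":0,"ty":0,"tz":0,"ax":0,"ay":0,"az":0}
  ]
}}

```text
time_s: 11.32
ee_pos: [0.5196, -0.081, 0.2613]
eef_rot: [3.14, 0.0, 1.735]
force: [0.1, -0.1, -0.3]
grip_width: 0.0377
grip_force: 25.0
```

```bash
python3 -c "from rd import *; rd()"
```

```text
t 11.32 reader xy mm [-31.29   0.26] z 261.26 F [ 0.11  0.12 -0.33] rot [3.1404e+00 5.0000e-04 1.7348e+00] w 37.7 g 25.0
```

{"fn": "apply_moves", "kwargs": {
  "increments": [
    {"tx":0,"ty":0,"tz":0.05,"ax":0,"ay":0,"az":0},
    {"tx":0,"ty":0,"tz":0,"ax":0,"ay":0,"az":0}
  ]
}}

```text
time_s: 11.58
ee_pos: [0.5194, -0.081, 0.2592]
eef_rot: [3.141, 0.0, 1.735]
force: [-0.4, -0.9, -2.1]
grip_width: 0.0371
grip_force: 25.0
```

{"fn": "apply_moves", "kwargs": {
  "increments": [
    {"tx":0,"ty":0,"tz":0.04,"ax":0,"ay":0,"az":0},
    {"tx":0,"ty":0,"tz":0,"ax":0,"ay":0,"az":0}
  ]
}}

```text
time_s: 11.82
ee_pos: [0.5194, -0.081, 0.2576]
eef_rot: [-3.141, -0.0, 1.735]
force: [-0.2, 1.3, -1.4]
grip_width: 0.0377
grip_force: 25.0
```

{"fn": "apply_moves", "kwargs": {
  "increments": [
    {"tx":0,"ty":0,"tz":0.02,"ax":0,"ay":0,"az":0},
    {"tx":0,"ty":0,"tz":0,"ax":0,"ay":0,"az":0}
  ]
}}

```text
time_s: 12.08
ee_pos: [0.5194, -0.081, 0.257]
eef_rot: [-3.142, -0.0, 1.735]
force: [-0.3, 0.2, -1.3]
grip_width: 0.0374
grip_force: 25.0
```

{"fn": "apply_moves", "kwargs": {
  "increments": [
    {"tx":0,"ty":0,"tz":0.02,"ax":0,"ay":0,"az":0},
    {"tx":0,"ty":0,"tz":0,"ax":0,"ay":0,"az":0}
  ]
}}

```text
time_s: 12.32
ee_pos: [0.5194, -0.081, 0.2564]
eef_rot: [-3.142, -0.0, 1.735]
force: [0.4, -0.1, -2.0]
grip_width: 0.0371
grip_force: 25.0
```

{"fn": "apply_moves", "kwargs": {
  "increments": [
    {"tx":0,"ty":0,"tz":0.015,"ax":0,"ay":0,"az":0},
    {"tx":0,"ty":0,"tz":0,"ax":0,"ay":0,"az":0}
  ]
}}

```text
time_s: 12.58
ee_pos: [0.5194, -0.081, 0.2563]
eef_rot: [3.141, 0.0, 1.735]
force: [-1.7, 0.2, 3.4]
grip_width: 0.0372
grip_force: 25.0
```

{"fn": "apply_moves", "kwargs": {
  "increments": [
    {"tx":0,"ty":0,"tz":0.015,"ax":0,"ay":0,"az":0},
    {"tx":0,"ty":0,"tz":0,"ax":0,"ay":0,"az":0}
  ]
}}

```text
time_s: 12.82
ee_pos: [0.5195, -0.081, 0.2562]
eef_rot: [3.141, 0.0, 1.735]
force: [-2.1, 0.7, 8.4]
grip_width: 0.0376
grip_force: 25.0
```

The base touched the stage at the expected height. I'll ease off the down force and advance towards the V.

{"fn": "apply_moves", "kwargs": {
  "increments": [
    {"tx":0,"ty":0,"tz":-0.025,"ax":0,"ay":0,"az":0},
    {"tx":-0.2,"ty":0,"tz":0,"ax":0,"ay":0,"az":0},
    {"tx":-0.2,"ty":0,"tz":0,"ax":0,"ay":0,"az":0},
    {"tx":-0.2,"ty":0,"tz":0,"ax":0,"ay":0,"az":0},
    {"tx":-0.2,"ty":0,"tz":0,"ax":0,"ay":0,"az":0},
    {"tx":0,"ty":0,"tz":0,"ax":0,"ay":0,"az":0},
    {"tx":0,"ty":0,"tz":0,"ax":0,"ay":0,"az":0}
  ]
}}

```text
time_s: 13.7
ee_pos: [0.5237, -0.1048, 0.2574]
eef_rot: [3.139, 0.001, 1.735]
force: [-1.4, 2.3, 12.0]
grip_width: 0.0374
grip_force: 25.0
```

```bash
python3 -c "from rd import *; rd()"
```

```text
t 13.70 reader xy mm [-7.11  0.39] z 257.39 F [-2.45 -0.99 12.01] rot [3.1394e+00 5.0000e-04 1.7346e+00] w 37.4 g 25.0
```

{"fn": "apply_moves", "kwargs": {
  "increments": [
    {"tx":-0.05,"ty":0,"tz":0,"ax":0,"ay":0,"az":0},
    {"tx":-0.05,"ty":0,"tz":0,"ax":0,"ay":0,"az":0},
    {"tx":0,"ty":0,"tz":0,"ax":0,"ay":0,"az":0}
  ]
}}

```text
time_s: 14.08
ee_pos: [0.5242, -0.1077, 0.2573]
eef_rot: [3.14, 0.0, 1.735]
force: [-0.8, 2.9, 10.9]
grip_width: 0.0375
grip_force: 25.0
```

```bash
python3 -c "from rd import *; rd()"
```

```text
t 14.07 reader xy mm [-4.15  0.37] z 257.28 F [-2.96 -0.28 10.88] rot [3.1396e+00 3.0000e-04 1.7346e+00] w 37.5 g 25.0
```

The vertical load rose while sliding, so the jar has probably pivoted slightly in the grip. I'll unload it, let it stand free, and regrip lower on the body, just above the V-block's top.

{"fn": "apply_moves", "kwargs": {
  "increments": [
    {"tx":0,"ty":0,"tz":-0.035,"ax":0,"ay":0,"az":0},
    {"tx":0,"ty":0,"tz":0,"ax":0,"ay":0,"az":0},
    {"tx":0,"ty":0,"tz":0,"ax":0,"ay":0,"az":0}
  ]
}}

```text
time_s: 14.45
ee_pos: [0.524, -0.1077, 0.2576]
eef_rot: [3.141, 0.0, 1.735]
force: [0.8, 2.2, 6.3]
grip_width: 0.0372
grip_force: 25.0
```

```bash
python3 - <<'E'
from rd import *; rd()
from shot import *
o,d=shot('5',('side','scene'))
a=d['side']['pixels'][150:220,310:380]; b=d['scene']['pixels'][130:220,190:280]
cv2.imwrite('pics/c5.png',np.hstack([cv2.resize(a,(400,400)),cv2.resize(b,(400,400))])[:,:,::-1])
E
```

```text
t 14.45 reader xy mm [-4.25  0.17] z 257.59 F [-2.03  1.13  6.31] rot [3.1408e+00 3.0000e-04 1.7347e+00] w 37.2 g 25.0
```

View pics/c5.png

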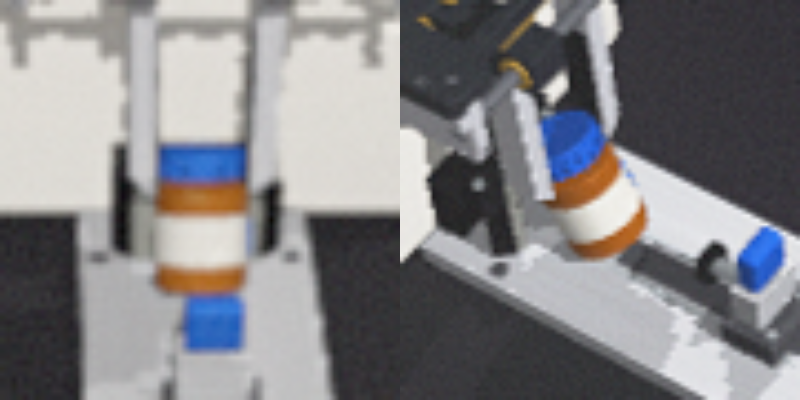

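The jar has indeed tilted about the pinch axis, with its base lagging about 10–15° behind the cap. I'll drag it gently back under light load to straighten it, and measure the tilt numerically.

{"fn": "apply_moves", "kwargs": {
  "increments": [
    {"tx":0.08,"ty":0,"tz":0,"ax":0,"ay":0,"az":0},
    {"tx":0.08,"ty":0,"tz":0,"ax":0,"ay":0,"az":0},
    {"tx":0.08,"ty":0,"tz":0,"ax":0,"ay":0,"az":0},
    {"tx":0,"ty":0,"tz":0,"ax":0,"ay":0,"az":0}
  ]
}}

```text
time_s: 15.05
ee_pos: [0.5227, -0.1005, 0.2574]
eef_rot: [3.141, 0.0, 1.735]
force: [0.4, -0.9, 3.1]
grip_width: 0.0374
grip_force: 25.0
```

```bash
cat > tilt.py <<'E'
from shot import *; from rd import seat,ex,ey,rd
from scipy.optimize import least_squares
def parts(c,near):
    im=c['pixels']; out=[]
    for lo,hi in [((105,120,50),(125,255,255)),((3,120,50),(20,255,255))]:
        bs=[b for b in blobs(im,lo,hi,15) if np.linalg.norm(b[1]-near)<30]
        out.append([(b[1],b[0]) for b in bs])
    return out
def run(o,d,xg):
    for n in ('scene','side'):
        c=d[n]; P=lambda x,z:proj(c,[*(seat+ex*x),z]) 
        near=P(xg,.045); cap,am=parts(c,near)
        dm=P(xg,.03)-P(xg,.07); dm/=np.linalg.norm(dm); fx=P(xg+.01,.045)-P(xg,.045)
        print(n,'cap',[(k.tolist(),int(a)) for k,a in cap],'amber',[(k.tolist(),int(a)) for k,a in am],'down',dm.round(3),'px/10mm ex',fx.round(2), 'expected cap',P(xg,.0655).round(1),'foot',P(xg,.018).round(1))
E
python3 - <<'E'
from tilt import *
rd(); o,d=shot('6',('scene','side')); run(o,d,-.012)
import pickle
for k,x in (('4',-.032),('5',-.004)): print(k); o,d=pickle.load(open(f'd_{k}.pkl','rb')); run(o,d,x)
E
```

```text
t 15.05 reader xy mm [-11.51   0.06] z 257.39 F [0.96 0.29 3.14] rot [3.1413e+00 3.0000e-04 1.7349e+00] w 37.4 g 25.0
scene cap [([231.2, 163.1], 187)] amber [([234.4, 173.0], 89), ([238.8, 185.3], 58)] down [0.187 0.982] px/10mm ex [-3.85 -1.98] expected cap [229.6 164.8] foot [232.4 179.6]
side cap [([345.1, 179.4], 115), ([346.9, 206.0], 83)] amber [([345.2, 186.8], 73), ([343.3, 200.2], 25)] down [-0.035  0.999] px/10mm ex [-0.2  -2.13] expected cap [344.9 180. ] foot [344.3 196.8]
4
scene cap [] amber [([235.1, 147.9], 75), ([235.0, 160.0], 56)] down [0.172 0.985] px/10mm ex [-3.89 -2.  ] expected cap [237.4 168.8] foot [240.  183.6]
side cap [([347.0, 206.0], 80)] amber [([345.4, 172.2], 54)] down [-0.036  0.999] px/10mm ex [-0.2  -2.19] expected cap [345.3 184.3] foot [344.7 201.2]
5
scene cap [([228.0, 161.6], 165)] amber [([231.5, 170.7], 102), ([237.9, 183.4], 66)] down [0.193 0.981] px/10mm ex [-3.84 -1.97] expected cap [226.4 163.2] foot [229.3 178. ]
side cap [([345.0, 178.0], 77), ([346.9, 206.0], 83)] amber [([345.1, 184.3], 66), ([344.5, 198.6], 48)] down [-0.035  0.999] px/10mm ex [-0.2  -2.11] expected cap [344.7 178.3] foot [344.1 195.1]
```

{"fn": "apply_moves", "kwargs": {
  "increments": [
    {"tx":0.09,"ty":0,"tz":0.01,"ax":0,"ay":0,"az":0},
    {"tx":0.09,"ty":0,"tz":0.01,"ax":0,"ay":0,"az":0},
    {"tx":0.09,"ty":0,"tz":0.01,"ax":0,"ay":0,"az":0},
    {"tx":0,"ty":0,"tz":0,"ax":0,"ay":0,"az":0}
  ]
}}

```text
time_s: 15.65
ee_pos: [0.5212, -0.0923, 0.2563]
eef_rot: [-3.141, -0.0, 1.735]
force: [1.2, -1.9, 2.6]
grip_width: 0.0375
grip_force: 25.0
```

```bash
python3 - <<'E'
from tilt import *
rd(); o,d=shot('7',('scene','side')); run(o,d,-.020)
E
```

```text
t 15.65 reader xy mm [-19.87  -0.04] z 256.34 F [2.09 0.88 2.6 ] rot [-3.1412e+00 -2.0000e-04  1.7350e+00] w 37.5 g 25.0
scene cap [([235.0, 165.4], 201)] amber [([237.6, 175.6], 79), ([240.6, 187.3], 56)] down [0.181 0.983] px/10mm ex [-3.87 -1.99] expected cap [232.7 166.4] foot [235.4 181.2]
side cap [([345.4, 181.1], 149), ([347.0, 206.2], 80)] amber [([345.2, 189.6], 74)] down [-0.035  0.999] px/10mm ex [-0.2  -2.15] expected cap [345.1 181.7] foot [344.5 198.6]
```

The contact height is back at the upright value, so the tilt is nearly gone. I'll unload, open part way, and check.

{"fn": "apply_moves", "kwargs": {
  "increments": [
    {"tx":0.05,"ty":0,"tz":-0.008,"ax":0,"ay":0,"az":0},
    {"tx":0,"ty":0,"tz":0,"ax":0,"ay":0,"az":0}
  ]
}}

```text
time_s: 16.0
ee_pos: [0.521, -0.0909, 0.2565]
eef_rot: [-3.141, -0.0, 1.735]
force: [-0.2, -0.5, 0.8]
grip_width: 0.0376
grip_force: 25.0
```

{"fn": "apply_moves", "kwargs": {
  "increments": [
    {"tx":0,"ty":0,"tz":0,"ax":0,"ay":0,"az":0},
    {"tx":0,"ty":0,"tz":0,"ax":0,"ay":0,"az":0},
    {"tx":0,"ty":0,"tz":0,"ax":0,"ay":0,"az":0}
  ],
  "jaw": 0.4,
  "force": 12
}}

```text
time_s: 16.38
ee_pos: [0.521, -0.091, 0.2566]
eef_rot: [-3.141, -0.0, 1.735]
force: [-0.1, 0.8, -0.2]
grip_width: 0.0563
grip_force: 0.0
```

```bash
python3 - <<'E'
from tilt import *
rd(); o,d=shot('8',('scene','side')); run(o,d,-.021)
E
```

```text
t 16.38 reader xy mm [-2.116e+01 -1.000e-02] z 256.63 F [-0.77  0.06 -0.17] rot [-3.1415e+00 -1.0000e-04  1.7348e+00] w 56.3 g 0.0
scene cap [([237.5, 168.7], 272)] amber [([239.0, 179.0], 79), ([241.8, 189.5], 42)] down [0.18  0.984] px/10mm ex [-3.87 -1.99] expected cap [233.1 166.6] foot [235.8 181.4]
side cap [([345.7, 184.3], 172), ([347.2, 206.2], 79)] amber [([345.1, 193.4], 68)] down [-0.035  0.999] px/10mm ex [-0.2  -2.16] expected cap [345.1 181.9] foot [344.5 198.8]
```

```bash
python3 - <<'E'
from tilt import *
o,d=pickle.load(open('d_8.pkl','rb')); o0,d0=pickle.load(open('d0.pkl','rb'))
a=tri(ray(d0['scene'],(352.2,247.3)),ray(d0['side'],(335.3,265.9)))
b=tri(ray(d['scene'],(237.5,168.7)),ray(d['side'],(345.7,184.3)))
print(a,b); j=b[0]-a[0]+[.504,.2141,.0]; print(j, ((j[:2]-seat)@ex,(j[:2]-seat)@ey))
# each view alone: cap centroid on a plane calibrated from jar in tray
for n,p0,p1 in (('scene',(352.2,247.3),(237.5,168.7)),('side',(335.3,265.9),(345.7,184.3))):
    k=onz(d[n],p1,.0645)-onz(d0[n],p0,.0565)+[.504,.2141,0]; print(n,(k[:2]-seat)@ex,(k[:2]-seat)@ey)
E
```

```text
(array([0.5045746 , 0.21126131, 0.05657972]), np.float64(5.580579278011242e-05)) (array([ 0.5184844 , -0.08099701,  0.06494577]), np.float64(0.0003001030576906487))
[ 0.5179098  -0.07815832  0.00836605] (np.float64(-0.03436498417645375), np.float64(-0.0009777191587638208))
scene -0.03424040431283576 -0.001015376764509572
side -0.03347260611818463 -0.0011615959994260242
```

The jar stands upright 13 mm behind the gripper. I'll move back, descend and regrip on the body.

{"fn": "apply_moves", "kwargs": {
  "increments": [
    {"tx":0.21,"ty":0,"tz":0,"ax":0,"ay":0,"az":0},
    {"tx":0.22,"ty":-0.01,"tz":0,"ax":0,"ay":0,"az":0},
    {"tx":0,"ty":0,"tz":0.15,"ax":0,"ay":0,"az":0},
    {"tx":0,"ty":0,"tz":0.15,"ax":0,"ay":0,"az":0},
    {"tx":0,"ty":0,"tz":0,"ax":0,"ay":0,"az":0},
    {"tx":0,"ty":0,"tz":0,"ax":0,"ay":0,"az":0}
  ]
}}

```text
time_s: 17.23
ee_pos: [0.5187, -0.0785, 0.2477]
eef_rot: [-3.142, -0.0, 1.735]
force: [0.5, -1.0, 0.4]
grip_width: 0.0566
grip_force: 0.0
```

{"fn": "apply_moves", "kwargs": {
  "increments": [
    {"tx":0,"ty":0,"tz":0,"ax":0,"ay":0,"az":0},
    {"tx":0,"ty":0,"tz":0,"ax":0,"ay":0,"az":0},
    {"tx":0,"ty":0,"tz":0,"ax":0,"ay":0,"az":0},
    {"tx":0,"ty":0,"tz":0,"ax":0,"ay":0,"az":0}
  ],
  "jaw": 1,
  "force": 15
}}

```text
time_s: 17.73
ee_pos: [0.5187, -0.0784, 0.2478]
eef_rot: [3.141, 0.0, 1.735]
force: [0.5, 0.5, 0.8]
grip_width: 0.0395
grip_force: 15.0
```

{"fn": "apply_moves", "kwargs": {
  "increments": [
    {"tx":0,"ty":0,"tz":-0.04,"ax":0,"ay":0,"az":0},
    {"tx":0,"ty":0,"tz":0,"ax":0,"ay":0,"az":0},
    {"tx":0,"ty":0,"tz":0,"ax":0,"ay":0,"az":0}
  ]
}}

```text
time_s: 18.1
ee_pos: [0.5186, -0.0783, 0.2488]
eef_rot: [-3.141, -0.0, 1.735]
force: [0.5, -0.7, -1.2]
grip_width: 0.0389
grip_force: 15.0
```

```bash
python3 - <<'E'
from tilt import *
rd(); o,d=shot('9',('scene','side')); run(o,d,-.034)
E
```

```text
t 18.10 reader xy mm [-34.08  -0.3 ] z 248.83 F [ 0.77  0.39 -1.21] rot [-3.1415e+00 -1.0000e-04  1.7348e+00] w 38.9 g 15.0
scene cap [([239.8, 167.9], 198)] amber [([241.9, 178.6], 57), ([241.6, 189.4], 38)] down [0.171 0.985] px/10mm ex [-3.89 -2.  ] expected cap [238.2 169.2] foot [240.8 184. ]
side cap [([345.7, 183.9], 179), ([347.0, 206.2], 80)] amber [([345.5, 192.9], 68)] down [-0.036  0.999] px/10mm ex [-0.2  -2.19] expected cap [345.3 184.7] foot [344.7 201.7]
```

The body is gripped and the base hangs clear by about 1 mm. I'll advance towards the V, checking the force.

{"fn": "apply_moves", "kwargs": {
  "increments": [
    {"tx":-0.2,"ty":0,"tz":0,"ax":0,"ay":0,"az":0},
    {"tx":-0.2,"ty":0,"tz":0,"ax":0,"ay":0,"az":0},
    {"tx":-0.2,"ty":0,"tz":0,"ax":0,"ay":0,"az":0},
    {"tx":-0.2,"ty":0,"tz":0,"ax":0,"ay":0,"az":0},
    {"tx":-0.1,"ty":0,"tz":0,"ax":0,"ay":0,"az":0},
    {"tx":0,"ty":0,"tz":0,"ax":0,"ay":0,"az":0},
    {"tx":0,"ty":0,"tz":0,"ax":0,"ay":0,"az":0}
  ]
}}

```text
time_s: 19.08
ee_pos: [0.523, -0.1049, 0.2489]
eef_rot: [-3.141, -0.0, 1.735]
force: [0.1, -0.4, -1.6]
grip_width: 0.0393
grip_force: 15.0
```

{"fn": "apply_moves", "kwargs": {
  "increments": [
    {"tx":-0.05,"ty":0,"tz":0,"ax":0,"ay":0,"az":0},
    {"tx":-0.05,"ty":0,"tz":0,"ax":0,"ay":0,"az":0},
    {"tx":0,"ty":0,"tz":0,"ax":0,"ay":0,"az":0}
  ]
}}

```text
time_s: 19.45
ee_pos: [0.5236, -0.108, 0.2489]
eef_rot: [3.142, 0.0, 1.735]
force: [0.2, 0.8, -1.8]
grip_width: 0.0393
grip_force: 15.0
```

```bash
python3 -c "from rd import *; rd()"
```

```text
t 19.45 reader xy mm [-3.96 -0.29] z 248.90 F [-0.71  0.37 -1.81] rot [3.1416 0.     1.7346] w 39.3 g 15.0
```

{"fn": "apply_moves", "kwargs": {
  "increments": [
    {"tx":-0.05,"ty":0,"tz":0,"ax":0,"ay":0,"az":0},
    {"tx":0,"ty":0,"tz":0,"ax":0,"ay":0,"az":0}
  ]
}}

```text
time_s: 19.7
ee_pos: [0.5238, -0.1095, 0.2489]
eef_rot: [-3.142, 0.0, 1.735]
force: [0.3, 0.3, -1.6]
grip_width: 0.0396
grip_force: 15.0
```

{"fn": "apply_moves", "kwargs": {
  "increments": [
    {"tx":-0.03,"ty":0,"tz":0,"ax":0,"ay":0,"az":0},
    {"tx":0,"ty":0,"tz":0,"ax":0,"ay":0,"az":0}
  ]
}}

```text
time_s: 19.95
ee_pos: [0.5239, -0.1104, 0.2489]
eef_rot: [-3.142, -0.0, 1.735]
force: [-0.2, -0.6, -1.3]
grip_width: 0.0395
grip_force: 15.0
```

```bash
python3 -c "from rd import *; rd()"
```

```text
t 19.95 reader xy mm [-1.62 -0.3 ] z 248.87 F [ 0.54 -0.31 -1.31] rot [-3.1416 -0.      1.7347] w 39.5 g 15.0
```

{"fn": "apply_moves", "kwargs": {
  "increments": [
    {"tx":-0.02,"ty":0,"tz":0,"ax":0,"ay":0,"az":0},
    {"tx":0,"ty":0,"tz":0,"ax":0,"ay":0,"az":0}
  ]
}}

```text
time_s: 20.2
ee_pos: [0.5241, -0.1109, 0.2489]
eef_rot: [3.142, -0.0, 1.735]
force: [0.0, 0.4, -1.8]
grip_width: 0.0392
grip_force: 15.0
```

{"fn": "apply_moves", "kwargs": {
  "increments": [
    {"tx":-0.02,"ty":0,"tz":0,"ax":0,"ay":0,"az":0},
    {"tx":0,"ty":0,"tz":0,"ax":0,"ay":0,"az":0}
  ]
}}

```text
time_s: 20.45
ee_pos: [0.5241, -0.1115, 0.2489]
eef_rot: [-3.142, -0.0, 1.735]
force: [-1.0, -0.3, -2.0]
grip_width: 0.0392
grip_force: 15.0
```

{"fn": "apply_moves", "kwargs": {
  "increments": [
    {"tx":-0.02,"ty":0,"tz":0,"ax":0,"ay":0,"az":0},
    {"tx":0,"ty":0,"tz":0,"ax":0,"ay":0,"az":0}
  ]
}}

```text
time_s: 20.7
ee_pos: [0.5243, -0.1121, 0.2489]
eef_rot: [3.142, 0.0, 1.735]
force: [0.3, 0.5, -1.4]
grip_width: 0.0392
grip_force: 15.0
```

```bash
python3 -c "from rd import *; rd()"
```

```text
t 20.70 reader xy mm [ 0.19 -0.28] z 248.90 F [-0.4   0.41 -1.36] rot [3.1416 0.     1.7347] w 39.2 g 15.0
```

{"fn": "apply_moves", "kwargs": {
  "increments": [
    {"tx":-0.02,"ty":0,"tz":0,"ax":0,"ay":0,"az":0},
    {"tx":0,"ty":0,"tz":0,"ax":0,"ay":0,"az":0}
  ]
}}

```text
time_s: 20.95
ee_pos: [0.5244, -0.1126, 0.2489]
eef_rot: [3.141, -0.0, 1.735]
force: [1.2, 2.7, -1.0]
grip_width: 0.0393
grip_force: 15.0
```

{"fn": "apply_moves", "kwargs": {
  "increments": [
    {"tx":-0.02,"ty":0,"tz":0,"ax":0,"ay":0,"az":0},
    {"tx":0,"ty":0,"tz":0,"ax":0,"ay":0,"az":0}
  ]
}}

```text
time_s: 21.2
ee_pos: [0.5245, -0.113, 0.249]
eef_rot: [3.141, -0.0, 1.735]
force: [1.3, 5.2, -0.1]
grip_width: 0.0393
grip_force: 15.0
```

```bash
python3 -c "from rd import *; rd()"
```

```text
t 21.20 reader xy mm [ 1.1  -0.14] z 249.00 F [-4.9   2.09 -0.14] rot [ 3.1411e+00 -5.0000e-04  1.7348e+00] w 39.3 g 15.0
```

The right face was touched first (force towards +y). I'll back off a little, shift towards the middle and press again.

{"fn": "apply_moves", "kwargs": {
  "increments": [
    {"tx":0.03,"ty":0,"tz":0,"ax":0,"ay":0,"az":0},
    {"tx":0,"ty":0.025,"tz":0,"ax":0,"ay":0,"az":0},
    {"tx":-0.02,"ty":0,"tz":0,"ax":0,"ay":0,"az":0},
    {"tx":0,"ty":0,"tz":0,"ax":0,"ay":0,"az":0}
  ]
}}

```text
time_s: 21.7
ee_pos: [0.525, -0.1128, 0.2488]
eef_rot: [-3.141, -0.0, 1.735]
force: [-1.4, 1.3, -0.4]
grip_width: 0.0393
grip_force: 15.0
```

```bash
python3 -c "from rd import *; rd()"
```

```text
t 21.70 reader xy mm [1.02 0.38] z 248.81 F [-1.47 -1.15 -0.4 ] rot [-3.1411e+00 -3.0000e-04  1.7347e+00] w 39.3 g 15.0
```

{"fn": "apply_moves", "kwargs": {
  "increments": [
    {"tx":-0.015,"ty":0,"tz":0,"ax":0,"ay":0,"az":0},
    {"tx":0,"ty":0,"tz":0,"ax":0,"ay":0,"az":0}
  ]
}}

```text
time_s: 21.95
ee_pos: [0.5251, -0.1131, 0.2488]
eef_rot: [-3.141, -0.001, 1.735]
force: [-2.7, 6.1, 1.9]
grip_width: 0.0395
grip_force: 15.0
```

```bash
python3 -c "from rd import *; rd()"
```

```text
t 21.95 reader xy mm [1.28 0.42] z 248.85 F [-6.43 -1.67  1.95] rot [-3.1411e+00 -7.0000e-04  1.7348e+00] w 39.5 g 15.0
```

{"fn": "apply_moves", "kwargs": {
  "increments": [
    {"tx":0.04,"ty":0,"tz":0,"ax":0,"ay":0,"az":0},
    {"tx":0,"ty":-0.008,"tz":0.02,"ax":0,"ay":0,"az":0},
    {"tx":0,"ty":0,"tz":0,"ax":0,"ay":0,"az":0}
  ]
}}

```text
time_s: 22.32
ee_pos: [0.5248, -0.1123, 0.2482]
eef_rot: [3.142, 0.0, 1.735]
force: [0.1, 0.1, -2.3]
grip_width: 0.0396
grip_force: 15.0
```

```bash
python3 -c "from rd import *; rd()"
```

```text
t 22.32 reader xy mm [0.43 0.21] z 248.24 F [-0.12  0.08 -2.31] rot [3.1415e+00 2.0000e-04 1.7347e+00] w 39.6 g 15.0
```

{"fn": "apply_moves", "kwargs": {
  "increments": [
    {"tx":-0.03,"ty":0,"tz":0,"ax":0,"ay":0,"az":0},
    {"tx":0,"ty":0,"tz":0,"ax":0,"ay":0,"az":0}
  ]
}}

```text
time_s: 22.58
ee_pos: [0.5249, -0.1129, 0.2483]
eef_rot: [-3.142, -0.0, 1.735]
force: [0.2, 3.8, -0.0]
grip_width: 0.0392
grip_force: 15.0
```

```bash
python3 - <<'E'
from tilt import *
rd(); o,d=shot('10',('scene','side')); run(o,d,.001)
E
```

```text
t 22.57 reader xy mm [1.08 0.26] z 248.32 F [-3.72  0.79 -0.04] rot [-3.1416e+00 -4.0000e-04  1.7347e+00] w 39.2 g 15.0
scene cap [([225.7, 161.1], 201)] amber [([214.4, 148.2], 15), ([228.3, 171.6], 60), ([228.1, 182.6], 40)] down [0.197 0.98 ] px/10mm ex [-3.83 -1.97] expected cap [224.5 162.2] foot [227.5 177. ]
side cap [([344.9, 177.5], 134), ([346.9, 206.1], 81)] amber [([344.6, 185.4], 67), ([344.3, 197.8], 32)] down [-0.034  0.999] px/10mm ex [-0.19 -2.1 ] expected cap [344.6 177.2] foot [344.1 194. ]
```

The jar is upright and the side force is nearly zero. A little more press.

{"fn": "apply_moves", "kwargs": {
  "increments": [
    {"tx":-0.015,"ty":0.003,"tz":0,"ax":0,"ay":0,"az":0},
    {"tx":0,"ty":0,"tz":0,"ax":0,"ay":0,"az":0},
    {"tx":0,"ty":0,"tz":0,"ax":0,"ay":0,"az":0}
  ]
}}

```text
time_s: 23.05
ee_pos: [0.525, -0.1131, 0.2484]
eef_rot: [-3.141, -0.001, 1.735]
force: [-2.0, 6.1, 2.4]
grip_width: 0.0395
grip_force: 15.0
```

```bash
python3 - <<'E'
from tilt import *
rd(); o,d=shot('11',('scene','side')); run(o,d,.001); rd()
E
```

```text
t 23.05 reader xy mm [1.3  0.33] z 248.35 F [-6.35 -1.02  2.36] rot [-3.1413e+00 -8.0000e-04  1.7349e+00] w 39.5 g 15.0
scene cap [([225.6, 161.1], 200)] amber [([228.2, 171.5], 58), ([228.0, 182.6], 38)] down [0.197 0.98 ] px/10mm ex [-3.83 -1.97] expected cap [224.5 162.2] foot [227.5 177. ]
side cap [([344.9, 177.5], 133), ([347.0, 206.1], 79)] amber [([344.6, 185.4], 67), ([344.2, 197.7], 31)] down [-0.034  0.999] px/10mm ex [-0.19 -2.1 ] expected cap [344.6 177.2] foot [344.1 194. ]
t 23.15 reader xy mm [1.32 0.33] z 248.35 F [-6.42 -0.56  2.11] rot [-3.1414e+00 -8.0000e-04  1.7348e+00] w 39.3 g 15.0
```

It bears on both faces. The base is still about 0.5 mm off the stage, so I'll lower it, then release.

{"fn": "apply_moves", "kwargs": {
  "increments": [
    {"tx":0.015,"ty":0,"tz":0,"ax":0,"ay":0,"az":0},
    {"tx":0,"ty":0,"tz":0.02,"ax":0,"ay":0,"az":0},
    {"tx":-0.015,"ty":0,"tz":0.01,"ax":0,"ay":0,"az":0},
    {"tx":0,"ty":0,"tz":0,"ax":0,"ay":0,"az":0}
  ]
}}

```text
time_s: 23.65
ee_pos: [0.5251, -0.1131, 0.2478]
eef_rot: [-3.141, -0.001, 1.735]
force: [-3.8, 8.8, 8.6]
grip_width: 0.0394
grip_force: 15.0
```

```bash
python3 -c "from rd import *; rd()"
```

```text
t 23.65 reader xy mm [1.28 0.35] z 247.82 F [-9.3  -2.29  8.56] rot [-3.1414e+00 -9.0000e-04  1.7348e+00] w 39.4 g 15.0
```

{"fn": "apply_moves", "kwargs": {
  "increments": [
    {"tx":0,"ty":-0.006,"tz":-0.012,"ax":0,"ay":0,"az":0},
    {"tx":0,"ty":0,"tz":0,"ax":0,"ay":0,"az":0}
  ]
}}

```text
time_s: 23.9
ee_pos: [0.5249, -0.1131, 0.2479]
eef_rot: [3.141, -0.001, 1.735]
force: [-2.0, 8.4, 3.5]
grip_width: 0.0398
grip_force: 15.0
```

```bash
python3 -c "from rd import *; rd()"
```

```text
t 23.90 reader xy mm [1.29 0.22] z 247.91 F [-8.64 -0.61  3.46] rot [ 3.1414e+00 -8.0000e-04  1.7348e+00] w 39.8 g 15.0
```

{"fn": "apply_moves", "kwargs": {
  "increments": [
    {"tx":0,"ty":0,"tz":0,"ax":0,"ay":0,"az":0},
    {"tx":0,"ty":0,"tz":0,"ax":0,"ay":0,"az":0},
    {"tx":0,"ty":0,"tz":0,"ax":0,"ay":0,"az":0},
    {"tx":0,"ty":0,"tz":0,"ax":0,"ay":0,"az":0}
  ],
  "jaw": 0.4
}}

```text
time_s: 24.4
ee_pos: [0.5249, -0.1136, 0.2477]
eef_rot: [3.142, 0.0, 1.735]
force: [-0.4, -0.7, -0.2]
grip_width: 0.0562
grip_force: 0.0
```

```bash
python3 - <<'E'
from tilt import *
rd(); o,d=shot('12',('scene','side')); run(o,d,.0); rd()
o0,d0=pickle.load(open('d0.pkl','rb'))
E
```

```text
t 24.40 reader xy mm [1.75 0.13] z 247.75 F [ 0.67 -0.5  -0.17] rot [3.1415e+00 2.0000e-04 1.7347e+00] w 56.2 g 0.0
scene cap [([224.4, 161.6], 249)] amber [([226.8, 172.1], 68), ([227.9, 182.9], 39)] down [0.196 0.981] px/10mm ex [-3.83 -1.97] expected cap [224.9 162.4] foot [227.8 177.2]
side cap [([344.5, 177.9], 146), ([346.9, 206.0], 82)] amber [([344.4, 185.7], 65), ([344.1, 198.0], 27)] down [-0.034  0.999] px/10mm ex [-0.19 -2.1 ] expected cap [344.7 177.4] foot [344.1 194.2]
t 24.50 reader xy mm [1.7  0.14] z 247.75 F [-0.09 -0.57  0.7 ] rot [3.1416e+00 1.0000e-04 1.7348e+00] w 56.1 g 0.0
```

The jar was seated with 8.6 N and almost no side force, and released cleanly. Now I'll go up and back over the clamp tab.

{"fn": "apply_moves", "kwargs": {
  "increments": [
    {"tx":0,"ty":0,"tz":-0.4,"ax":0,"ay":0,"az":0},
    {"tx":0,"ty":0,"tz":-1,"ax":0,"ay":0,"az":0},
    {"tx":0,"ty":0,"tz":-1,"ax":0,"ay":0,"az":0},
    {"tx":0.9,"ty":0,"tz":-0.4,"ax":0,"ay":0,"az":0},
    {"tx":0.9,"ty":0,"tz":0,"ax":0,"ay":0,"az":0},
    {"tx":0.9,"ty":0,"tz":0,"ax":0,"ay":0,"az":0},
    {"tx":0.9,"ty":0,"tz":0,"ax":0,"ay":0,"az":0},
    {"tx":0.45,"ty":0,"tz":0,"ax":0,"ay":0,"az":0},
    {"tx":0,"ty":0,"tz":0,"ax":0,"ay":0,"az":0},
    {"tx":0,"ty":0,"tz":0,"ax":0,"ay":0,"az":0}
  ]
}}

```text
time_s: 25.75
ee_pos: [0.5052, 0.0057, 0.3319]
eef_rot: [3.141, 0.0, 1.734]
force: [-0.2, -0.1, 1.4]
grip_width: 0.0564
grip_force: 0.0
```

```bash
python3 - <<'E'
from tilt import *
rd(); o,d=shot('13',('wrist','scene','side')); run(o,d,0)
for b in blobs(d['wrist']['pixels'],(105,120,60),(125,255,255),60):
    p=onz(d['wrist'],b[1],.07,o); print(b[:3],(p[:2]-seat)@ex*1e3,(p[:2]-seat)@ey*1e3)
a=d['side']['pixels'][150:220,310:380]; b=d['scene']['pixels'][130:220,190:280]
cv2.imwrite('pics/c13.png',np.hstack([cv2.resize(a,(390,390)),cv2.resize(b,(390,390))])[:,:,::-1])
E
```

```text
t 25.75 reader xy mm [-119.21    0.24] z 331.90 F [ 0.06 -0.18  1.37] rot [3.1414e+00 1.0000e-04 1.7344e+00] w 56.4 g 0.0
scene cap [([223.6, 161.8], 270)] amber [([225.5, 172.0], 77), ([228.1, 182.9], 41)] down [0.196 0.981] px/10mm ex [-3.83 -1.97] expected cap [224.9 162.4] foot [227.8 177.2]
side cap [([344.7, 177.9], 143), ([346.9, 206.0], 82)] amber [([344.3, 185.7], 64), ([344.1, 198.1], 27)] down [-0.034  0.999] px/10mm ex [-0.19 -2.1 ] expected cap [344.7 177.4] foot [344.1 194.2]
(np.int32(1372), array([616.1, 260.6]), array([588, 221,  52,  71], dtype=int32)) -112.0250446417812 225.17765124068958
(np.int32(580), array([318.8, 253. ]), array([304, 243,  31,  21], dtype=int32)) -118.0272739066777 0.04776905268553955
(np.int32(1078), array([318.8, 394.6]), array([295, 383,  48,  28], dtype=int32)) 7.103105794318925 0.054027701153261
```

View pics/c13.png

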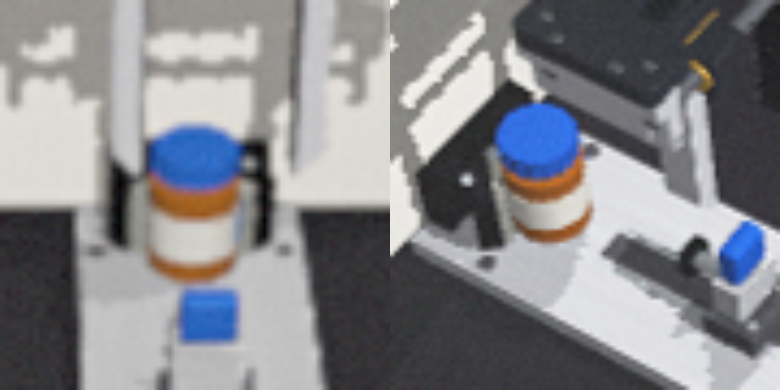

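The jar stands upright in the V, seen clear of the fingers. The tab's top face is centred near reader x = −115.5 mm, so I'll shift 3.5 mm forward, descend and pinch it.

{"fn": "apply_moves", "kwargs": {
  "increments": [
    {"tx":-0.12,"ty":-0.005,"tz":0.8,"ax":0,"ay":0,"az":0},
    {"tx":0,"ty":0,"tz":0.9,"ax":0,"ay":0,"az":0},
    {"tx":0,"ty":0,"tz":0.7,"ax":0,"ay":0,"az":0},
    {"tx":0,"ty":0,"tz":0.3,"ax":0,"ay":0,"az":0},
    {"tx":0,"ty":0,"tz":0,"ax":0,"ay":0,"az":0},
    {"tx":0,"ty":0,"tz":0,"ax":0,"ay":0,"az":0}
  ]
}}

```text
time_s: 26.65
ee_pos: [0.5057, 0.0027, 0.2516]
eef_rot: [3.14, 0.0, 1.735]
force: [0.8, -0.7, 0.5]
grip_width: 0.0563
grip_force: 0.0
```

```bash
python3 -c "from rd import *; rd()"
```

```text
t 26.65 reader xy mm [-116.14    0.25] z 251.55 F [0.83 0.69 0.48] rot [3.1404e+00 3.0000e-04 1.7347e+00] w 56.3 g 0.0
```

{"fn": "apply_moves", "kwargs": {
  "increments": [
    {"tx":0,"ty":0,"tz":0,"ax":0,"ay":0,"az":0},
    {"tx":0,"ty":0,"tz":0,"ax":0,"ay":0,"az":0},
    {"tx":0,"ty":0,"tz":0,"ax":0,"ay":0,"az":0},
    {"tx":0,"ty":0,"tz":0,"ax":0,"ay":0,"az":0},
    {"tx":0,"ty":0,"tz":0,"ax":0,"ay":0,"az":0},
    {"tx":0,"ty":0,"tz":0,"ax":0,"ay":0,"az":0}
  ],
  "jaw": 1,
  "force": 50
}}

```text
time_s: 27.4
ee_pos: [0.5056, 0.0028, 0.2509]
eef_rot: [3.141, 0.0, 1.735]
force: [2.9, -0.3, 0.3]
grip_width: 0.0238
grip_force: 50.0
```

```bash
python3 -c "from rd import *; rd()"
```

```text
t 27.40 reader xy mm [-116.24    0.15] z 250.85 F [0.75 2.8  0.33] rot [3.1410e+00 1.0000e-04 1.7348e+00] w 23.8 g 50.0
```

The tab is pinched. I'll push the carriage forward, stopping short of the expected touch.

{"fn": "apply_moves", "kwargs": {
  "increments": [
    {"tx":-0.1,"ty":0.005,"tz":0,"ax":0,"ay":0,"az":0},
    {"tx":-0.2,"ty":0,"tz":0,"ax":0,"ay":0,"az":0},
    {"tx":-0.2,"ty":0,"tz":0,"ax":0,"ay":0,"az":0},
    {"tx":-0.2,"ty":0,"tz":0,"ax":0,"ay":0,"az":0},
    {"tx":-0.2,"ty":0,"tz":0,"ax":0,"ay":0,"az":0},
    {"tx":-0.2,"ty":0,"tz":0,"ax":0,"ay":0,"az":0},
    {"tx":-0.2,"ty":0,"tz":0,"ax":0,"ay":0,"az":0},
    {"tx":-0.2,"ty":0,"tz":0,"ax":0,"ay":0,"az":0},
    {"tx":-0.2,"ty":0,"tz":0,"ax":0,"ay":0,"az":0},
    {"tx":-0.2,"ty":0,"tz":0,"ax":0,"ay":0,"az":0}
  ]
}}

```text
time_s: 28.65
ee_pos: [0.515, -0.0529, 0.2508]
eef_rot: [3.142, -0.002, 1.735]
force: [0.5, 8.6, 2.7]
grip_width: 0.0237
grip_force: 50.0
```

```bash
python3 -c "from rd import *; rd()"
```

```text
t 28.65 reader xy mm [-59.73   0.26] z 250.85 F [-8.4   1.85  2.7 ] rot [ 3.1416e+00 -1.6000e-03  1.7349e+00] w 23.7 g 50.0
```

{"fn": "apply_moves", "kwargs": {
  "increments": [
    {"tx":-0.05,"ty":0,"tz":0,"ax":0,"ay":0,"az":0}
  ]
}}

```text
time_s: 28.78
ee_pos: [0.5152, -0.0546, 0.2508]
eef_rot: [3.141, -0.001, 1.735]
force: [0.5, 8.1, 2.4]
grip_width: 0.0236
grip_force: 50.0
```

```bash
python3 -c "from rd import *; rd()"
```

```text
t 28.77 reader xy mm [-58.07   0.25] z 250.85 F [-7.92  1.81  2.41] rot [ 3.1415e+00 -1.4000e-03  1.7346e+00] w 23.6 g 50.0
```

{"fn": "apply_moves", "kwargs": {
  "increments": [
    {"tx":-0.05,"ty":0,"tz":0,"ax":0,"ay":0,"az":0}
  ]
}}

```text
time_s: 28.9
ee_pos: [0.5155, -0.0559, 0.2509]
eef_rot: [3.142, -0.002, 1.735]
force: [0.6, 7.8, 3.0]
grip_width: 0.0238
grip_force: 50.0
```

{"fn": "apply_moves", "kwargs": {
  "increments": [
    {"tx":-0.04,"ty":0,"tz":0,"ax":0,"ay":0,"az":0}
  ]
}}

```text
time_s: 29.02
ee_pos: [0.5156, -0.057, 0.2508]
eef_rot: [-3.142, -0.002, 1.735]
force: [1.2, 8.9, 2.7]
grip_width: 0.0235
grip_force: 50.0
```

{"fn": "apply_moves", "kwargs": {
  "increments": [
    {"tx":-0.03,"ty":0,"tz":0,"ax":0,"ay":0,"az":0}
  ]
}}

```text
time_s: 29.15
ee_pos: [0.5158, -0.0579, 0.2508]
eef_rot: [-3.142, -0.002, 1.735]
force: [1.5, 8.4, 3.5]
grip_width: 0.023
grip_force: 50.0
```

{"fn": "apply_moves", "kwargs": {
  "increments": [
    {"tx":-0.03,"ty":0,"tz":0,"ax":0,"ay":0,"az":0}
  ]
}}

```text
time_s: 29.28
ee_pos: [0.5159, -0.0587, 0.2508]
eef_rot: [-3.142, -0.002, 1.735]
force: [1.5, 7.7, 3.4]
grip_width: 0.0233
grip_force: 50.0
```

```bash
python3 -c "from rd import *; rd()"
```

```text
t 29.27 reader xy mm [-53.85   0.25] z 250.83 F [-7.4   2.7   3.38] rot [-3.1416e+00 -1.5000e-03  1.7349e+00] w 23.3 g 50.0
```

{"fn": "apply_moves", "kwargs": {
  "increments": [
    {"tx":-0.03,"ty":0,"tz":0,"ax":0,"ay":0,"az":0}
  ]
}}

```text
time_s: 29.4
ee_pos: [0.5161, -0.0596, 0.2509]
eef_rot: [3.142, -0.001, 1.735]
force: [0.8, 8.9, 3.4]
grip_width: 0.0233
grip_force: 50.0
```

{"fn": "apply_moves", "kwargs": {
  "increments": [
    {"tx":-0.03,"ty":0,"tz":0,"ax":0,"ay":0,"az":0}
  ]
}}

```text
time_s: 29.52
ee_pos: [0.5162, -0.0605, 0.2508]
eef_rot: [-3.142, -0.002, 1.735]
force: [0.8, 8.1, 3.1]
grip_width: 0.0236
grip_force: 50.0
```

{"fn": "apply_moves", "kwargs": {
  "increments": [
    {"tx":-0.03,"ty":0,"tz":0,"ax":0,"ay":0,"az":0}
  ]
}}

```text
time_s: 29.65
ee_pos: [0.5164, -0.0614, 0.2508]
eef_rot: [-3.142, -0.001, 1.735]
force: [1.6, 8.2, 4.0]
grip_width: 0.0232
grip_force: 50.0
```

```bash
python3 -c "from rd import *; rd()"
```

```text
t 29.65 reader xy mm [-51.12   0.25] z 250.84 F [-7.82  2.87  3.97] rot [-3.1416e+00 -1.5000e-03  1.7348e+00] w 23.2 g 50.0
```

{"fn": "apply_moves", "kwargs": {
  "increments": [
    {"tx":-0.03,"ty":0,"tz":0,"ax":0,"ay":0,"az":0}
  ]
}}

```text
time_s: 29.78
ee_pos: [0.5165, -0.0622, 0.2509]
eef_rot: [3.142, -0.002, 1.735]
force: [-0.1, 8.7, 2.3]
grip_width: 0.0233
grip_force: 50.0
```

{"fn": "apply_moves", "kwargs": {
  "increments": [
    {"tx":-0.03,"ty":0,"tz":0,"ax":0,"ay":0,"az":0}
  ]
}}

```text
time_s: 29.9
ee_pos: [0.5167, -0.0631, 0.2508]
eef_rot: [-3.142, -0.002, 1.735]
force: [0.3, 10.2, 2.9]
grip_width: 0.0239
grip_force: 50.0
```

```bash
python3 - <<'E'
from tilt import *
rd(); o,d=shot('14',('scene','side')); run(o,d,0)
a=d['side']['pixels'][165:215,320:370]; b=d['scene']['pixels'][145:205,205:265]
cv2.imwrite('pics/c14.png',np.hstack([cv2.resize(a,(390,390)),cv2.resize(b,(390,390))])[:,:,::-1])
E
```

```text
t 29.90 reader xy mm [-49.47   0.27] z 250.85 F [-10.04   2.     2.91] rot [-3.1416e+00 -1.9000e-03  1.7349e+00] w 23.9 g 50.0
scene cap [([246.0, 172.4], 64)] amber [([220.9, 141.8], 33), ([227.7, 183.2], 42)] down [0.196 0.981] px/10mm ex [-3.83 -1.97] expected cap [224.9 162.4] foot [227.8 177.2]
side cap [([346.0, 177.7], 98), ([345.9, 190.9], 79)] amber [] down [-0.034  0.999] px/10mm ex [-0.19 -2.1 ] expected cap [344.7 177.4] foot [344.1 194.2]
```

View pics/c14.png

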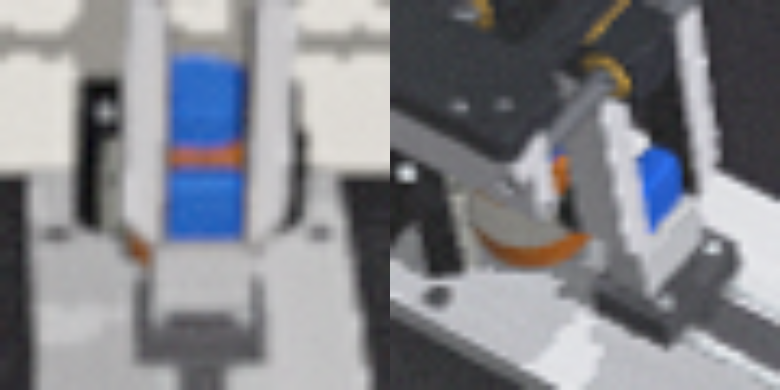

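The fingers hide the pad, but the drag rose from about 8.2 to 10.2 N near −49.7 mm, which is first touch. I'll continue in small steps to about 4 mm past it.

{"fn": "apply_moves", "kwargs": {
  "increments": [
    {"tx":-0.03,"ty":0,"tz":0,"ax":0,"ay":0,"az":0}
  ]
}}

```text
time_s: 30.12
ee_pos: [0.5168, -0.0639, 0.2508]
eef_rot: [-3.142, -0.002, 1.735]
force: [0.3, 11.2, 3.8]
grip_width: 0.0232
grip_force: 50.0
```

{"fn": "apply_moves", "kwargs": {
  "increments": [
    {"tx":-0.03,"ty":0,"tz":0,"ax":0,"ay":0,"az":0}
  ]
}}

```text
time_s: 30.25
ee_pos: [0.5169, -0.0647, 0.2508]
eef_rot: [-3.141, -0.002, 1.735]
force: [0.6, 11.1, 3.0]
grip_width: 0.0237
grip_force: 50.0
```

{"fn": "apply_moves", "kwargs": {
  "increments": [
    {"tx":-0.03,"ty":0,"tz":0,"ax":0,"ay":0,"az":0}
  ]
}}

```text
time_s: 30.38
ee_pos: [0.5171, -0.0656, 0.2508]
eef_rot: [-3.142, -0.002, 1.735]
force: [-0.4, 11.7, 3.5]
grip_width: 0.0236
grip_force: 50.0
```

```bash
python3 -c "from rd import *; rd()"
```

```text
t 30.38 reader xy mm [-46.89   0.28] z 250.84 F [-11.66   1.49   3.45] rot [-3.1415e+00 -2.2000e-03  1.7348e+00] w 23.6 g 50.0
```

{"fn": "apply_moves", "kwargs": {
  "increments": [
    {"tx":-0.02,"ty":0,"tz":0,"ax":0,"ay":0,"az":0}
  ]
}}

```text
time_s: 30.5
ee_pos: [0.5172, -0.0662, 0.2508]
eef_rot: [-3.141, -0.002, 1.735]
force: [-0.1, 12.6, 4.4]
grip_width: 0.0233
grip_force: 50.0
```

{"fn": "apply_moves", "kwargs": {
  "increments": [
    {"tx":0,"ty":0,"tz":0,"ax":0,"ay":0,"az":0},
    {"tx":0,"ty":0,"tz":0,"ax":0,"ay":0,"az":0}
  ]
}}

```text
time_s: 30.75
ee_pos: [0.5172, -0.0662, 0.2509]
eef_rot: [-3.141, -0.002, 1.735]
force: [0.4, 12.0, 3.7]
grip_width: 0.0234
grip_force: 50.0
```

```bash
python3 -c "from rd import *; rd()"
```

```text
t 30.75 reader xy mm [-46.31   0.27] z 250.85 F [-11.73   2.4    3.66] rot [-3.1415e+00 -2.0000e-03  1.7349e+00] w 23.4 g 50.0
```

The total is about 12 N, i.e. 3.7 N on the pad, which is half way. I'll relieve the arm's load, let go and lift away.

{"fn": "apply_moves", "kwargs": {
  "increments": [
    {"tx":0.015,"ty":0.005,"tz":-0.008,"ax":0,"ay":0,"az":0},
    {"tx":0,"ty":0,"tz":0,"ax":0,"ay":0,"az":0}
  ]
}}

```text
time_s: 31.0
ee_pos: [0.5172, -0.066, 0.2509]
eef_rot: [-3.141, -0.001, 1.735]
force: [1.0, 7.8, 1.3]
grip_width: 0.0239
grip_force: 50.0
```

{"fn": "apply_moves", "kwargs": {
  "increments": [
    {"tx":0,"ty":0,"tz":0,"ax":0,"ay":0,"az":0},
    {"tx":0,"ty":0,"tz":0,"ax":0,"ay":0,"az":0},
    {"tx":0,"ty":0,"tz":0,"ax":0,"ay":0,"az":0},
    {"tx":0,"ty":0,"tz":0,"ax":0,"ay":0,"az":0},
    {"tx":0,"ty":0,"tz":-0.3,"ax":0,"ay":0,"az":0},
    {"tx":0,"ty":0,"tz":-1,"ax":0,"ay":0,"az":0},
    {"tx":0,"ty":0,"tz":-1,"ax":0,"ay":0,"az":0},
    {"tx":0,"ty":0,"tz":-1,"ax":0,"ay":0,"az":0},
    {"tx":0.5,"ty":0,"tz":-1,"ax":0,"ay":0,"az":0},
    {"tx":1,"ty":0,"tz":-0.5,"ax":0,"ay":0,"az":0},
    {"tx":1,"ty":0,"tz":0,"ax":0,"ay":0,"az":0},
    {"tx":0,"ty":0,"tz":0,"ax":0,"ay":0,"az":0}
  ],
  "jaw": 0.4
}}

```text
time_s: 32.5
ee_pos: [0.5047, 0.0087, 0.3958]
eef_rot: [3.141, 0.0, 1.737]
force: [-0.2, 0.3, -0.4]
grip_width: 0.0565
grip_force: 0.0
```

```bash
python3 - <<'E'
from tilt import *
rd(); o,d=shot('15',('scene','side','wrist')); run(o,d,0)
W=d['wrist']
for b in blobs(W['pixels'],(105,120,60),(125,255,255),60):
    print(b[:3],[np.round(((onz(W,(u,v),z,o)[:2]-seat)@ex*1e3,(onz(W,(u,v),z,o)[:2]-seat)@ey*1e3),1) for (u,v),z in (((b[1][0],b[2][1]+b[2][3]),.07),((b[1][0],b[2][1]+b[2][3]),.072))])
E
```

```text
t 32.50 reader xy mm [-122.17    0.18] z 395.80 F [-0.3  -0.16 -0.38] rot [3.1407e+00 1.0000e-04 1.7369e+00] w 56.5 g 0.0
scene cap [([223.6, 161.8], 273), ([242.6, 173.5], 104)] amber [([226.0, 172.0], 82), ([228.0, 183.0], 41)] down [0.196 0.981] px/10mm ex [-3.83 -1.97] expected cap [224.9 162.4] foot [227.8 177.2]
side cap [([344.5, 177.9], 148), ([345.4, 189.9], 84)] amber [([338.7, 184.5], 18)] down [-0.034  0.999] px/10mm ex [-0.19 -2.1 ] expected cap [344.7 177.4] foot [344.1 194.2]
(np.int32(2439), array([623.6,  83.9]), array([595,  20,  45, 107], dtype=int32)) [array([-216.2,  264.3]), array([-216.1,  262.6])]
(np.int32(1870), array([586.8, 221.7]), array([545, 174,  84,  97], dtype=int32)) [array([-83.9, 259.1]), array([-84.6, 257.4])]
(np.int32(393), array([318.5, 301.6]), array([307, 293,  24,  18], dtype=int32)) [array([-41.1,   0.1]), array([-42.1,   0.1])]
(np.int32(590), array([318.6, 338.8]), array([301, 328,  36,  20], dtype=int32)) [array([0.5, 0.3]), array([-0.8,  0.3])]
```

The cap pixels are the same as when the jar was first seated, and the tab sits about 4 mm past first touch. Everything is clear, so I'll hand in.

```bash
python3 -c "
from station import hand_in; print(hand_in())"
```

```text
the job is handed in; nothing more can be done
None
```

The blue-capped jar is pressed into the V against both faces (about 9 N, little side force) and upright, with the clamp pad about half in (about 3.7 N) and the gripper clear; the jar tilted in the grip on the first approach, so I stood it up and regripped it before seating, and handed in at about 33 s.

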